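# Snug an adjustable wrench on the turntable nut and tighten it

## Task

The centre nut of the welding turntable is only hand-tight: lay the adjustable wrench flat on the platen with its open jaws pushed right over the nut, and roll its worm with a fingertip until the jaw is closed snugly on the flats. Only then pull the handle round to tighten the nut by a sixth of a turn clockwise (60 degrees), and leave the wrench sitting on it. Close the jaw by its worm alone, turn the nut by the wrench alone, and leave the other things on and around the turntable where they are.

Things in the scene. Friction and masses are not known exactly. Their poses are not given: they have to be found in the camera images.
- turntable: Bench-top welding turntable, does not move: a flat dark steel disc (the platen), 380 mm diameter, its face 75 mm above the bench. Origin on its axis at bench height; the nut is at the centre of the disc. The half of the platen towards the robot is clear; a magnet and a pipe offcut stand on the half away from the robot.
- nut_mid (a point): Plain steel hex nut, 32 mm across flats, 37 mm across corners, 19 mm high, directly on the platen. The point is on its axis, half-way up (9.5 mm above the platen). The frame turns with the nut: z up, flats face its +y and -y, corners its +x and -x (the hexagon repeats every 60 degrees). A 19 mm fixed stud stands up through it to 24 mm above its top.
- nut (a joint): Turn of the nut, rad: 0 at the start, grows clockwise seen from above (tightening); +1.05 is a sixth of a turn. It resists with 0.7 N m all the way (5 N at the end of the wrench's handle) and stays where it is left.
- wrench: Chromed steel adjustable wrench, 200 mm long, 0.36 to 0.51 kg, lying flat (z up), at first on the bench beside the turntable. x: the way the open jaws point; y: towards the movable jaw. The handle runs back from the head at 15 degrees to -x, along (-0.966, +0.259). Origin on the underside. It rests on its jaws and the boss at the handle's end (18 mm thick); head frame 2 to 16 mm high.
- handle_grip (a point): Point of the wrench (same frame) in the middle of the handle, 12 mm behind the balance point, 9 mm above the surface the wrench lies on. The handle is a bar 24 mm wide that spans 3 to 15 mm above that surface; it is bare from 12 mm in front of this point to 65 mm behind it. Where to take hold to carry the wrench.
- handle_end (a point): Point of the wrench (same frame and height) in the middle of the handle, 55 mm behind handle_grip, at (-0.053, +0.0142) from it; a good place to pull. It is 138 mm from the axis of a nut seated in the jaws.
- jaw_seat (a point): Point of the wrench (same frame and height), at (+0.083, -0.0078) from handle_grip: the axis of a 32 mm nut seated with two flats on the jaws' faces and a corner on the throat. Fixed jaw's face at y = -16 mm from here, movable jaw's face at y = -16 mm + opening, its back 19 mm farther; throat at x = -18.5 mm, jaw tips at x = +16 to +21 mm.
- worm_top (a point): Point of the wrench (same frame) on top of the worm, 17.5 mm above the surface the wrench lies on, at (-0.044, +0.002) from jaw_seat. The worm is the knurled steel roller, 17 mm diameter, 18 mm long, axis along y, in a window of the head, 1.5 mm proud of the frame for 25 mm round it. The point does not turn with it.
- worm (a joint): Turn of the worm, rad; grows as its top rolls towards the jaws (+x), which closes the jaw, 5 mm a turn. Press a fingertip on it (8 to 15 N), drag along the wrench's x up to 20 mm, lift, repeat: 0.094 mm of jaw for each mm. Dragging to +x also holds the nut in the throat. It resists with 4 N at its rim, stays as left; once the jaw meets the nut the fingertip slips over it.
- jaw (a joint): Opening between the jaws, m: 0.036 to 0.040 at the start, 0.031 to 0.032 when closed hard on the nut. Driven by the worm only: it does not slide when pushed.
- hammer: bystander: hammer, 280 mm, lying along x on the bench, on the other side of the turntable from the wrench
- magnet: bystander: triangular welding magnet, 95 mm legs, 22 mm high, on the platen's far half; origin under it
- offcut: bystander: pipe offcut standing on end, 60 mm diameter, 55 mm high, on the platen's far half; origin under it
- spray_can: bystander: spray can, 66 mm diameter, 190 mm high, on the bench; origin under it
- tape: bystander: roll of tape lying flat, 100 mm diameter, 48 mm high, on the bench; origin under it

How it is judged (in metres and radians):
On the way, in this order (a step that is already met when the one before it is completed fails the run):
1. the wrench lies flat on the platen with the nut inside its jaws (nut axis within 8 mm of jaw_seat in x), the nut not yet turned (x of nut_mid in the frame of jaw_seat between -0.008 and 0.008 m and y of nut_mid in the frame of jaw_seat between -0.004 and 0.011 m and z of nut_mid in the frame of jaw_seat between -0.006 and 0.006 m and angle between jaw_seat's own z axis and vertical below 0.08 rad and value of joint nut between -0.15 and 0.15 rad), for 0.2 s.
2. the jaw is closed on the nut to within 1.5 mm (opening under 33.5 mm) before the nut is turned (all of step 1 and value of joint jaw below 0.0335 m), for 0.2 s.
At the end, for the whole second after the job is handed in: the nut is turned 50 to 75 degrees clockwise from its start, the wrench lies flat and at rest on the platen with the nut inside its jaws (nut axis within 8 mm of jaw_seat in x) and the jaw closed on it (opening under 33.5 mm) (x of nut_mid in the frame of jaw_seat between -0.008 and 0.008 m and y of nut_mid in the frame of jaw_seat between -0.004 and 0.011 m and z of nut_mid in the frame of jaw_seat between -0.006 and 0.006 m and angle between jaw_seat's own z axis and vertical below 0.08 rad and value of joint jaw below 0.0335 m and value of joint nut between 0.87 and 1.3 rad and linear speed of wrench below 0.02 m/s); the robot touches nothing.
It fails at once if a bystander moved by more than 30 mm (distance of any of hammer, magnet, offcut, spray_can, tape from where it was at the start of the episode above 0.03 m).
It fails at once if the movable jaw forced directly with the fingers (over 15 N) instead of by its worm (contact force between the fingers and jaw above 15 N).
It fails at once if the nut handled with the fingers (over 10 N) instead of the wrench (contact force between the fingers and nut above 10 N).
It also fails if it takes over 72 s, if anything falls off the work surface, if the arm or the gripper's body presses on something with over 40 N, if the wrist force passes 120 N, or if a joint passes its speed limit or range.

## Robot

A 6-joint arm with a two-finger parallel gripper is mounted at the origin on the work surface. World frame = base frame: x ahead of the robot, y to its left, z up, the work surface at z = 0. Lengths are in mm, angles in degrees, forces in N, time in s.
With the tool pointing down it reaches from about 350 to 850 mm from the base axis. Payload 8.1 kg.
Tool frame: the origin (TCP) lies between the finger pads; the fingertips stand ahead of it and the grasp point (between the pads) lies 2 mm behind it (nose_length is the z of the fingertips in the tool frame, in mm); z points along the fingers, y is the direction in which the jaws open and shut (so a half turn about z gives the same grasp; the last joint's range is limited). The gripper opens to 85 mm and grips with 20 to 120 N. Pads are 22 mm wide; open, the fingers measure 114 mm over their backs; the gripper's body (76 mm by 85 mm) begins 54 mm behind the grasp point. The pads swing forward as they close: fully open they stand 13 mm farther back than shut.
Start: joints at [-77.258, 7.471, 85.268, -0, 87.261, -4.893], TCP at [181.798, -571.8, 225.592] pointing down, gripper open.
Joint ranges: [-169.43, 169.43], [-51.17, 129.36], [1.28, 143.12], [-76.62, 256.62], [0, 156.53], [-152.29, 152.29]. Speed limits (degrees/s): [136.94, 136.94, 159.86, 180, 180, 180].

## Interface

Orientations are given as [roll, pitch, yaw] about the fixed x, y, z axes, in that order (R = Rz(yaw) Ry(pitch) Rx(roll)).
In Python, from bench import * gives the robot as it stands.
- The arm moves only by the tool jog_arm, never from a script. Its argument "plan" is a list of rows, each a list of 3 entries, a list of its own where there are three numbers: the turn, a rotation vector about the tool's x, y, z in degrees, then the shift along the tool's x, y, z in m, then the gripper's target within -1 to 1 (fully open at 1, half-way at 0, shut at -1). A call has 1 to 12 rows; each row is the pose to reach, as a shift and turn from the pose commanded when the call began, along the tool's axes at that moment; what a row does not reach only later rows make up. A row lasts 1/8 s, in which the tool goes at most 62.5 mm and 10.7 degrees, less where a joint would pass 70% of its speed; a pose out of reach is approached as far as the arm can. A call with a gripper value outside its range is refused whole. The fingers move at their own pace and stop on an object; "force" is the grip in N (left out, the last holds). Time passes only in rows, so rows that repeat a pose let the fingers close. It gives the time, the measured TCP pose, the force and the opening at its end, in the units of the state.
- sense(): the state, without advancing time (a new reading comes with each control period).
- snapshot(name): name is "side" or "top"; returns (picture, depth): 384x512x3 uint8, blue, green, red; 384x512 float32, mm along the optical axis (not along the pixel's ray), 0 where there is no reading.
- camera_info(name): a dict with "fov_y" (degrees; the focal length in pixels is half the picture's height over the tangent of half this angle, whatever the lens; pixels are square), "cx", "cy" (the principal point, pixels), "dist_coeffs" ([k1, k2, p1, p2, k3] as OpenCV has them; the pictures are not rectified), "origin" and "orientation" of the camera in the world. Camera axes: x right, y down, z forward; pixel columns grow to the right and rows downward; lengths in mm; the calibration is good to about 2 mm. A picture is of the moment at which its call begins. camera_info takes no time and is no camera call.
- hand_in(): hands the job in, once; it reports no verdict.
The state is a dict: "time": time; "joint_pos": joint angles; "qd": joint speeds; "joint_efforts": joint torques, N m; "tool_pos": TCP position; "tcp_rot": TCP orientation; "ft_force": force on the tool from outside, world axes, zero at the start; "wrist_torque": the same for the moment, N m; "finger_gap": finger opening in mm.
Only numpy, scipy, OpenCV 4.12 (cv2) and the standard library are available. Lean on these libraries where they do the work, as an engineer would, in place of code of your own. Each camera call takes 0.05 s, during which the arm holds its last target.

## Working session

There is one attempt and no reset: what is moved stays moved. The work goes in short steps, Python scripts to look and compute and a tool call to move; the robot and the scene stay as the last step left them, time stands still between calls to the robot, and variables do not carry over. Pictures are saved under pics/ and viewed, and the job is handed in when it is done.

Besides the shell and the picture viewer there is one more tool, called after "Call:" as a command line: name --argument value ..., lists and objects as JSON in quotes. jog_arm: Moves the arm, as the interface text tells. Its arguments: {"type":"object","properties":{"plan":{"type":"array","items":{"type":"array"}},"force":{"type":"number"}},"required":["plan"]}

```bash
ls; mkdir -p pics
python3 - <<'E'
from bench import *
import cv2
print(sense())
for n in ["side","top"]:
    print(camera_info(n))
    p,d=snapshot(n); cv2.imwrite(f"pics/{n}0.png",p)
    import numpy as np; np.save(f"pics/{n}0.npy",d)
E
```

```text
pics
{'time': 0.0, 'joint_pos': array([-7.72572231e+01,  7.51474931e+00,  8.53296145e+01,  1.19284514e-03,
        8.72622420e+01, -4.89245892e+00]), 'qd': array([-0.03043383, -0.04024155,  0.12170639, -0.0022146 ,  0.08410578,
       -0.04883453]), 'joint_efforts': array([ 1.95921442e-03, -5.69393277e+01, -5.00553596e+01, -1.55539610e-04,
        1.46685925e-02, -1.22668020e-06]), 'tool_pos': array([ 181.68313544, -571.238354  ,  224.54497871]), 'tcp_rot': array([-1.79893884e+02, -1.02789850e-02,  1.76351682e+01]), 'ft_force': array([-0.61932025, -0.54156465, -0.60140576]), 'wrist_torque': array([ 0.0200961 , -0.00262911, -0.02881608]), 'finger_gap': 85.47978312174857}
{'fov_y': 55.61424356101309, 'cx': 255.01811888739508, 'cy': 186.25434038678887, 'dist_coeffs': array([0.00779465, 0.        , 0.        , 0.        , 0.        ]), 'origin': array([433.24621315, 666.63983664, 738.84678556]), 'orientation': array([-134.94097652,    0.9526096 , -169.33463145])}
{'fov_y': 43.08762210838507, 'cx': 252.8174697389823, 'cy': 196.68028961424628, 'dist_coeffs': array([-0.2053009,  0.       ,  0.       ,  0.       ,  0.       ]), 'origin': array([ 2.86850407e+02, -2.43524602e-01,  1.51561588e+03]), 'orientation': array([-169.34849222,   -0.35905571,  -90.33852554])}
```

View pics/top0.png

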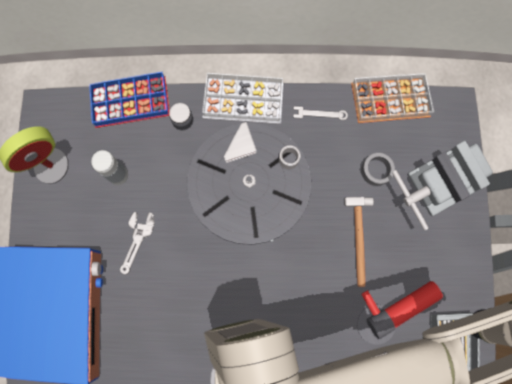

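View pics/side0.png

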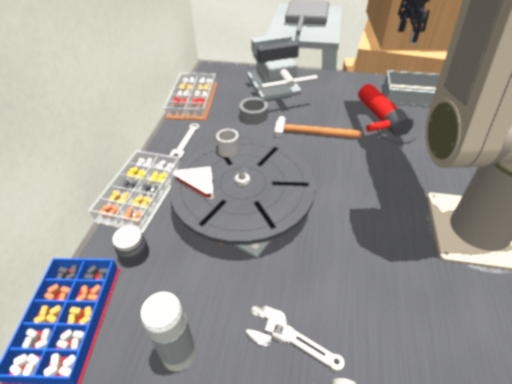

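```bash
cat > h.py <<'E'
from bench import *
import cv2, numpy as np
from scipy.spatial.transform import Rotation as R
def cam(n):
    c=camera_info(n); f=192/np.tan(np.radians(c['fov_y']/2))
    K=np.array([[f,0,c['cx']],[0,f,c['cy']],[0,0,1]])
    return K,c['dist_coeffs'],np.array(c['origin']),R.from_euler('xyz',c['orientation'],degrees=True).as_matrix()
def ray(n,uv,z):
    K,D,o,M=cam(n)
    u=cv2.undistortPoints(np.array(uv,float).reshape(-1,1,2),K,D).reshape(-1,2)
    d=np.c_[u,np.ones(len(u))]@M.T
    return o+d*((z-o[2])/d[:,2])[:,None]
def proj(n,P):
    K,D,o,M=cam(n)
    P=np.atleast_2d(P).astype(float)
    q=(P-o)@M
    return cv2.projectPoints(q,np.zeros(3),np.zeros(3),K,D)[0].reshape(-1,2)
def pts(n,d):
    K,D,o,M=cam(n); v,u=np.mgrid[:384,:512]
    x=cv2.undistortPoints(np.c_[u.ravel(),v.ravel()].astype(float).reshape(-1,1,2),K,D).reshape(-1,2)
    P=np.c_[x,np.ones(len(x))]*d.reshape(-1,1)
    return (P@M.T+o).reshape(384,512,3)
def crop(img,x0,y0,w,h,s,name):
    cv2.imwrite(f'pics/{name}.png',cv2.resize(img[y0:y0+h,x0:x0+w],None,fx=s,fy=s,interpolation=cv2.INTER_CUBIC))
E
python3 - <<'E'
from h import *
t=cv2.imread('pics/top0.png'); s=cv2.imread('pics/side0.png')
a=t[200:280,105:175]; b=s[295:375,240:350]; c=t[160:205,225:275]; d=s[160:200,215:270]
A=lambda i,k:cv2.resize(i,None,fx=k,fy=k,interpolation=cv2.INTER_CUBIC)
cv2.imwrite('pics/w_top.png',A(a,7)); cv2.imwrite('pics/w_side.png',A(b,7)); cv2.imwrite('pics/n_top.png',A(c,10)); cv2.imwrite('pics/n_side.png',A(d,10))
E
```

```text
(no output)
```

View pics/w_top.png

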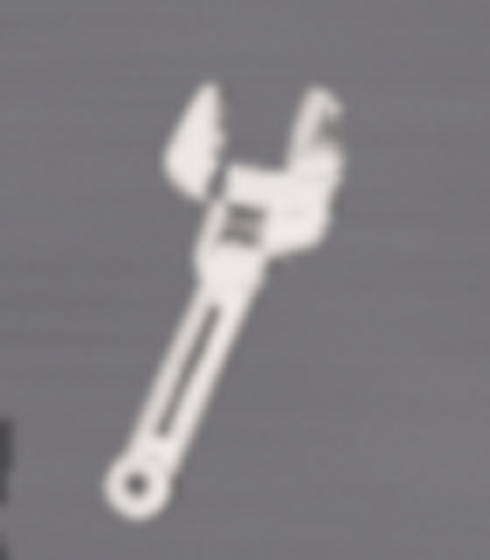

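View pics/w_side.png

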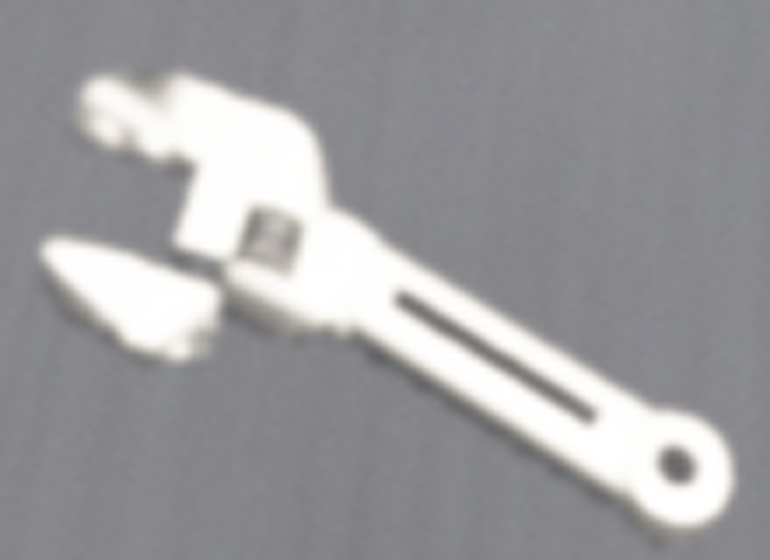

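View pics/n_top.png

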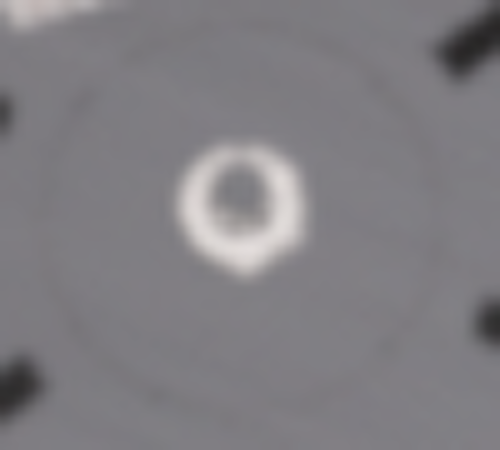

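View pics/n_side.png

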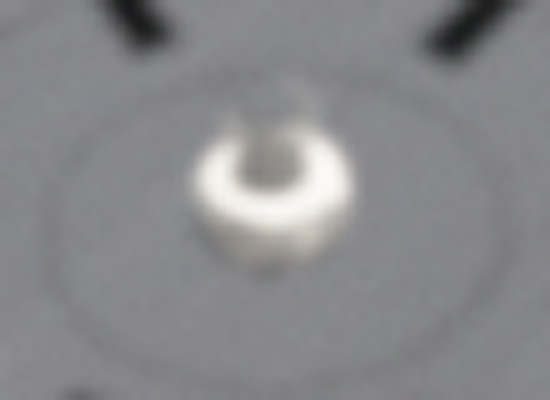

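Run:
```python
from h import *
import bench; print([x for x in dir(bench) if not x.startswith('_')])
up=lambda L,k,o:[((U+.5)/k-.5+o[0],(V+.5)/k-.5+o[1]) for U,V in L]
names=['hole','slot near head','slot far','worm','tipmov','tipfix']
T=up([(137,486),(213,308),(163,435),(243,225),(210,85),(322,90)],7,(105,200))
S=up([(677,465),(400,297),(592,417),(270,238),(50,243),(95,85)],7,(240,295))
Z=[17,14,14,17,17,17]
for n,t,s,z in zip(names,T,S,Z):
    print(n,ray('top',[t],z)[0].round(1),ray('side',[s],z)[0].round(1))
nt=up([(242,205),(245,272)],10,(225,160)); ns=up([(272,180)],10,(215,160))
print('nut',ray('top',nt,94).round(1),ray('side',ns,94).round(1))
for n in ['top','side']:
    d=np.load(f'pics/{n}0.npy'); P=pts(n,d)
    # disc circle: points with z~75
    m=(abs(P[...,2]-75)<6)&(abs(P[...,0]-570)<260)&(abs(P[...,1])<260)&(d>0)
    m=m.astype(np.uint8); c=max(cv2.findContours(m,0,1)[0],key=cv2.contourArea)
    Q=np.array([P[v,u,:2] for u,v in c[:,0]])
    A=np.c_[2*Q,np.ones(len(Q))]; 
    for k in range(6):
        x=np.linalg.lstsq(A,(Q**2).sum(1),rcond=None)[0]; r=np.sqrt(x[2]+x[0]**2+x[1]**2)
        e=abs(np.hypot(*(Q-x[:2]).T)-r); keep=e<max(2,np.median(e)*2); A=A[keep];Q=Q[keep]
    print(n,'disc',x[:2].round(1),r.round(1),'z',np.median(P[...,2][m>0]).round(1),len(Q))
    m=(abs(P[...,0]-ray('top',T[:1],17)[0,0]-90)<140)&(abs(P[...,1]-ray('top',T[:1],17)[0,1])<90)&(d>0)
    print('bench z',np.percentile(P[...,2][m],[5,50,95,99]).round(1))
```

```text
['PlanningError', 'camera_info', 'hand_in', 'nose_length', 'sense', 'snapshot']
hole [342.1 389.5  17. ] [341.4 390.6  17. ]
slot near head [421.8 357.8  14. ] [419.4 357.6  14. ]
slot far [365. 379.  14.] [364.3 381.   14. ]
worm [458.8 344.5  17. ] [458.  348.7  17. ]
tipmov [522.2 361.7  17. ] [520.  361.4  17. ]
tipfix [519.8 310.3  17. ] [516.3 311.7  17. ]
nut [[6.049e+02 1.100e+00 9.400e+01]
 [5.844e+02 3.000e-01 9.400e+01]] [[602.9   8.1  94. ]]
top disc [603.6   1.4] 186.4 z 75.3 246
bench z [ -5.    1.5 105.7 120.5]
side disc [602.1   5.1] 187.5 z 72.9 229
bench z [-2.8 -0.5 16.2 98. ]
```

```bash
cat >> h.py <<'E'
def rows(c,tg):
    """c=(x,y,z,yaw) commanded; tg list of (x,y,z,yaw); tool down"""
    a=np.radians(c[3]); X=np.array([np.cos(a),np.sin(a)]);Y=np.array([np.sin(a),-np.cos(a)])
    for t in tg:
        d=np.array(t[:2])-c[:2]
        print([[0,0,round(-(t[3]-c[3]),1)],[round(d@X/1000,4),round(d@Y/1000,4),round((c[2]-t[2])/1000,4)]])
E
python3 - <<'E'
from h import *
print(nose_length)
P=pts('top',np.load('pics/top0.npy'))
for n,(u0,u1,v0,v1) in dict(box=(5,85,255,370),edge=(86,102,255,340),can=(95,118,150,178),red=(370,440,285,335),offcut=(280,300,145,168),vise=(410,490,145,215)).items():
    q=P[v0:v1,u0:u1].reshape(-1,3); print(n,np.percentile(q[:,2],[50,98]).round(),q[:,:2].min(0).round(),q[:,:2].max(0).round())
rows((181.8,-571.8,225.6,17.6),[(230,-520,225,26),(285,-460,225,36),(340,-395,225,46),(390,-325,225,56),(425,-250,225,66),(455,-180,225,76),(475,-105,225,86),(480,-30,225,96),(480,45,225,106),(475,120,225,116),(465,190,225,126),(450,255,225,136)])
E
```

```text
17.0
box [120. 126.] [27. -0.] [377. 744.]
edge [ 91. 124.] [122.  -0.] [386. 481.]
can [181. 195.] [287.  -0.] [733. 508.]
red [ 47. 604.] [ 129. -606.] [289.  -0.]
offcut [ 82. 134.] [ 642. -163.] [743. -91.]
vise [120. 184.] [  287. -1236.] [979.  -0.]
[[0, 0, -8.4], [np.float64(0.0616), np.float64(-0.0348), 0.0006]]
[[0, 0, -18.4], [np.float64(0.1322), np.float64(-0.0754), 0.0006]]
[[0, 0, -28.4], [np.float64(0.2043), np.float64(-0.1207), 0.0006]]
[[0, 0, -38.4], [np.float64(0.2731), np.float64(-0.1723), 0.0006]]
[[0, 0, -48.4], [np.float64(0.3291), np.float64(-0.2332), 0.0006]]
[[0, 0, -58.4], [np.float64(0.3789), np.float64(-0.2909), 0.0006]]
[[0, 0, -68.4], [np.float64(0.4206), np.float64(-0.3563), 0.0006]]
[[0, 0, -78.4], [np.float64(0.4481), np.float64(-0.4263), 0.0006]]
[[0, 0, -88.4], [np.float64(0.4707), np.float64(-0.4978), 0.0006]]
[[0, 0, -98.4], [np.float64(0.4887), np.float64(-0.5708), 0.0006]]
[[0, 0, -108.4], [np.float64(0.5003), np.float64(-0.6405), 0.0006]]
[[0, 0, -118.4], [np.float64(0.5056), np.float64(-0.707), 0.0006]]
```

Call:
jog_arm --plan '[[[0, 0, -8], [0.06, -0.035, 0], 1], [[0, 0, -18], [0.132, -0.075, 0], 1], [[0, 0, -28], [0.204, -0.12, 0], 1], [[0, 0, -38], [0.273, -0.172, 0], 1], [[0, 0, -48], [0.329, -0.233, 0], 1], [[0, 0, -58], [0.379, -0.291, 0], 1], [[0, 0, -68], [0.42, -0.356, 0], 1], [[0, 0, -78], [0.448, -0.426, 0], 1], [[0, 0, -88], [0.47, -0.498, 0], 1], [[0, 0, -98], [0.488, -0.57, 0], 1], [[0, 0, -108], [0.5, -0.64, 0], 1], [[0, 0, -118.4], [0.505, -0.707, 0], 1]]' --force 70

```text
time: 1.6
tool_pos: [458.0, 95.3, 225.3]
tcp_rot: [-180.0, -0.0, 136.4]
ft_force: [0.9, 0.3, -0.3]
finger_gap: 85.5
```

Call:
jog_arm --plan '[[[0, 0, 0], [0, 0, 0], 1], [[0, 0, 0], [0, 0, 0], 1]]'

```text
time: 1.85
tool_pos: [458.2, 93.2, 225.3]
tcp_rot: [-179.9, -0.0, 136.0]
ft_force: [-1.0, -0.6, 0.8]
finger_gap: 85.5
```

Run:
```python
from h import *
rows((458.2,93.2,225.3,136.0),[(453,130,225,139),(448,167,215,142),(442,204,200,145),(437,241,180,148),(432,278,160,151),(427,315,140,154),(420.6,357.5,110,157.6),(420.6,357.5,80,157.6),(420.6,357.5,50,157.6)])
```

```text
[[0, 0, -3.0], [np.float64(0.0293), np.float64(0.0229), 0.0003]]
[[0, 0, -6.0], [np.float64(0.0586), np.float64(0.046), 0.0103]]
[[0, 0, -9.0], [np.float64(0.0886), np.float64(0.0684), 0.0253]]
[[0, 0, -12.0], [np.float64(0.1179), np.float64(0.0916), 0.0453]]
[[0, 0, -15.0], [np.float64(0.1472), np.float64(0.1147), 0.0653]]
[[0, 0, -18.0], [np.float64(0.1765), np.float64(0.1379), 0.0853]]
[[0, 0, -21.6], [np.float64(0.2106), np.float64(0.164), 0.1153]]
[[0, 0, -21.6], [np.float64(0.2106), np.float64(0.164), 0.1453]]
[[0, 0, -21.6], [np.float64(0.2106), np.float64(0.164), 0.1753]]
```

Call:
jog_arm --plan '[[[0, 0, -3], [0.029, 0.023, 0], 1], [[0, 0, -6], [0.059, 0.046, 0.01], 1], [[0, 0, -9], [0.089, 0.068, 0.025], 1], [[0, 0, -12], [0.118, 0.092, 0.045], 1], [[0, 0, -15], [0.147, 0.115, 0.065], 1], [[0, 0, -18], [0.176, 0.138, 0.085], 1], [[0, 0, -21.6], [0.2106, 0.164, 0.115], 1], [[0, 0, -21.6], [0.2106, 0.164, 0.145], 1], [[0, 0, -21.6], [0.2106, 0.164, 0.17], 1], [[0, 0, -21.6], [0.2106, 0.164, 0.17], 1]]'

```text
time: 3.1
tool_pos: [420.0, 354.6, 53.0]
tcp_rot: [-179.7, -0.2, 157.4]
ft_force: [-0.4, -0.0, 0.2]
finger_gap: 85.0
```

Run:
```python
from h import *
s=sense(); print(s['tool_pos'],s['tcp_rot'],s['ft_force'])
p,d=snapshot('side'); q=p[270:384,210:380]; cv2.imwrite('pics/s1.png',cv2.resize(q,None,fx=4.5,fy=4.5,interpolation=2))
```

```text
[420.03372338 354.64011061  52.98004041] [-1.79730158e+02 -1.53025862e-01  1.57436605e+02] [-0.38021981 -0.00290199  0.17453389]
```

View pics/s1.png

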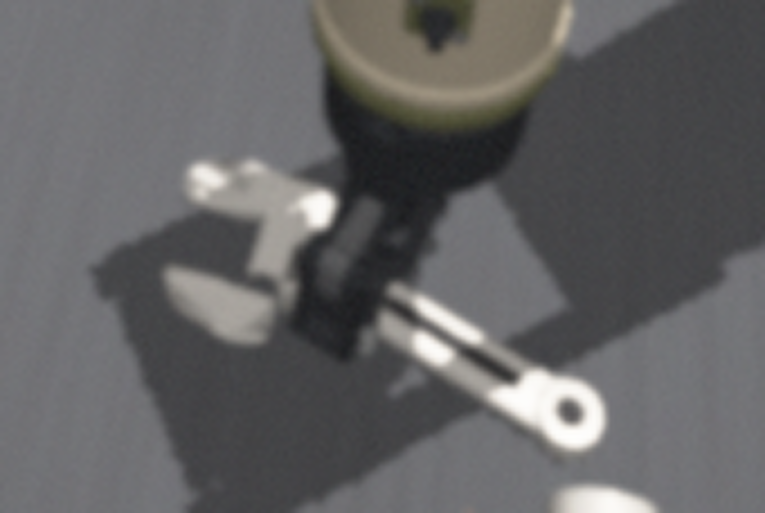

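Call:
jog_arm --plan '[[[0, 0, 0], [0, 0.002, 0.015], 1], [[0, 0, 0], [0, 0.003, 0.03], 1], [[0, 0, 0], [0, 0.003, 0.035], 0.6], [[0, 0, 0], [0, 0.003, 0.035], -1], [[0, 0, 0], [0, 0.003, 0.035], -1], [[0, 0, 0], [0, 0.003, 0.035], -1], [[0, 0, 0], [0, 0.003, 0.035], -1], [[0, 0, 0], [0, 0.003, 0.035], -1]]' --force 70

```text
time: 4.15
tool_pos: [422.0, 360.4, 20.8]
tcp_rot: [180.0, 0.0, 157.6]
ft_force: [0.6, -0.5, 0.8]
finger_gap: -0.3
```

Run:
```python
from h import *
s=sense(); print(s['tool_pos'],s['tcp_rot'],s['ft_force'],s['finger_gap'])
p,d=snapshot('side'); q=p[270:384,210:380]; cv2.imwrite('pics/s2.png',cv2.resize(q,None,fx=4.5,fy=4.5,interpolation=2))
```

```text
[421.98001101 360.36736514  20.80327128] [1.79981769e+02 9.67755462e-03 1.57633816e+02] [ 0.56230901 -0.46084751  0.83262356] -0.2821767249901715
```

View pics/s2.png

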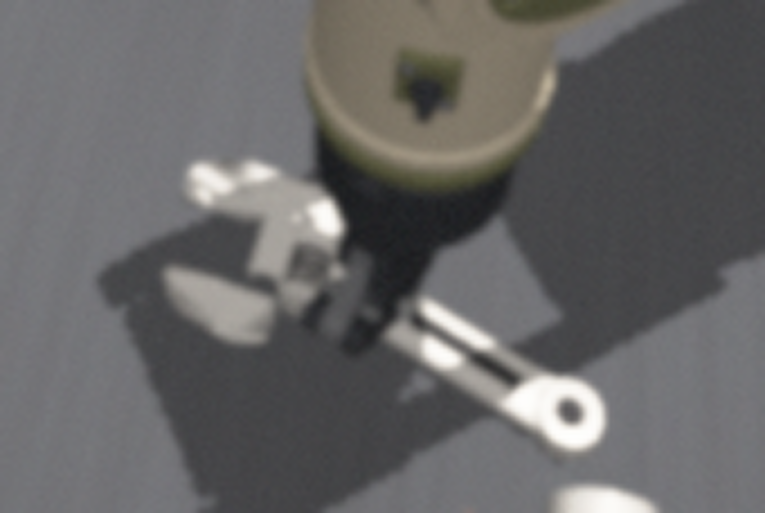

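Run:
```python
from h import *
print(sense()['finger_gap'])
p,d=snapshot('side'); q=p[310:365,260:330]; cv2.imwrite('pics/s3.png',cv2.resize(q,None,fx=10,fy=10,interpolation=2))
P=pts('side',d)
print(proj('side',[[422,360,20.8],[422,360,3.8]]))
for v in range(326,350,3): print(v,[ (P[v,u].round().astype(int).tolist()) for u in range(276,300,4)])
print(d[326:350:3,276:300:4].round())
```

```text
0.037573564900559665
[[295.49212332 336.51275472]
 [294.9701172  340.05843153]]
326 [[463, 342, 13], [455, 342, 16], [447, 337, 8], [438, 394, 137], [432, 397, 145], [425, 396, 146]]
329 [[462, 350, 16], [454, 348, 15], [446, 346, 15], [438, 397, 131], [431, 396, 133], [424, 398, 140]]
332 [[461, 356, 15], [453, 355, 17], [445, 353, 15], [437, 401, 129], [430, 402, 135], [424, 399, 130]]
335 [[460, 361, 13], [450, 403, 118], [443, 400, 112], [436, 405, 127], [430, 397, 111], [422, 383, 81]]
338 [[460, 366, 12], [449, 409, 118], [442, 408, 119], [436, 408, 123], [429, 403, 114], [422, 392, 89]]
341 [[459, 368, 2], [448, 413, 117], [442, 413, 118], [435, 412, 119], [428, 408, 112], [421, 397, 89]]
344 [[458, 372, -2], [451, 370, -3], [441, 417, 118], [435, 417, 120], [428, 412, 110], [419, 372, 14]]
347 [[458, 379, 0], [450, 377, 0], [442, 375, -3], [434, 420, 116], [426, 373, -1], [418, 371, -2]]
[[742. 739. 747. 615. 606. 605.]
 [734. 735. 735. 617. 615. 608.]
 [731. 729. 730. 615. 610. 614.]
 [729. 624. 629. 614. 630. 660.]
 [725. 620. 618. 614. 623. 648.]
 [731. 617. 616. 615. 621. 644.]
 [731. 732. 612. 610. 620. 714.]
 [725. 725. 728. 611. 725. 726.]]
```

View pics/s3.png

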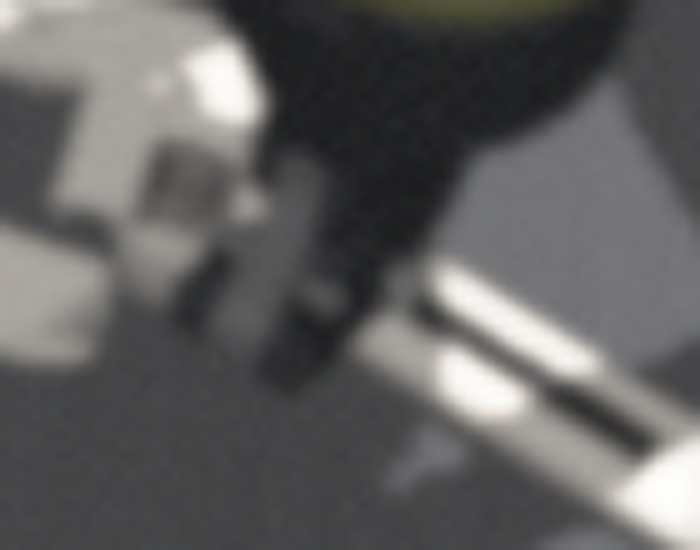

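Call:
jog_arm --plan '[[[0, 0, 0], [0, 0, -0.01], -1], [[0, 0, 0], [0, 0, -0.02], -1], [[0, 0, 0], [0, 0, -0.03], -1], [[0, 0, 0], [0, 0, -0.04], -1], [[0, 0, 0], [0, 0, -0.04], -1]]'

```text
time: 4.88
tool_pos: [422.7, 360.9, 62.1]
tcp_rot: [179.9, 0.1, 157.6]
ft_force: [0.3, 0.1, -0.7]
finger_gap: -0.2
```

Run:
```python
from h import *
s=sense(); print(s['tool_pos'],s['tcp_rot'],s['ft_force'],s['finger_gap'])
p,d=snapshot('side'); q=p[250:384,180:380]; cv2.imwrite('pics/s4.png',cv2.resize(q,None,fx=4,fy=4,interpolation=2))
```

```text
[422.71985383 360.8823622   62.07297721] [1.79880691e+02 7.25590413e-02 1.57634812e+02] [ 0.29097693  0.1007495  -0.70543212] -0.1643895805727307
```

View pics/s4.png

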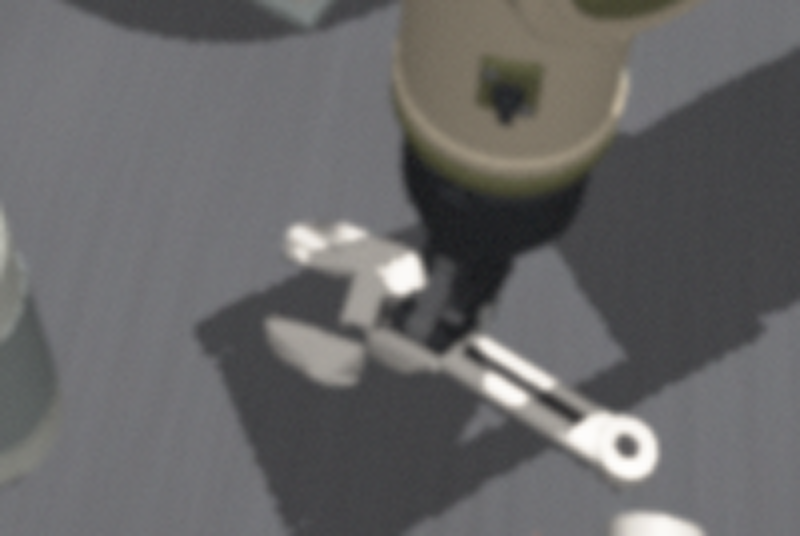

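Run:
```python
from h import *
for z in (45,62,100): print(z,(proj('side',[[422.7,360.9,z]])-[180,250])*4)
p,d=snapshot('side'); P=pts('side',d)
m=(P[...,2]>30)&(P[...,2]<400)&(abs(P[...,0]-422)<90)&(abs(P[...,1]-361)<90)
q=P[m]; print(len(q))
for a in range(30,220,10):
    w=q[(q[:,2]>=a)&(q[:,2]<a+10)]
    if len(w): print(a,len(w),w.min(0).round(),w.max(0).round())
cv2.imwrite('pics/s5.png',cv2.resize(p[290:350,255:325],None,fx=8,fy=8,interpolation=2))
g=p.copy()
```

```text
45 [[463.4102008  326.59592619]]
62 [[465.64968491 311.22308077]]
100 [[470.94955071 274.85425888]]
4317
60 1 [415. 370.  66.] [415. 370.  66.]
70 12 [408. 360.  70.] [416. 371.  80.]
80 9 [408. 361.  82.] [415. 371.  89.]
90 7 [355. 366.  90.] [417. 451. 100.]
100 13 [332. 374. 102.] [416. 451. 109.]
110 25 [411. 373. 110.] [424. 396. 120.]
120 46 [403. 363. 120.] [430. 404. 130.]
130 34 [406. 373. 131.] [444. 411. 140.]
140 17 [407. 373. 141.] [427. 409. 150.]
150 147 [410. 382. 150.] [454. 422. 160.]
160 103 [406. 379. 160.] [452. 421. 170.]
170 72 [408. 384. 170.] [444. 404. 180.]
180 46 [421. 389. 180.] [443. 402. 189.]
190 67 [386. 376. 190.] [455. 399. 200.]
200 129 [384. 371. 200.] [455. 399. 210.]
210 150 [384. 371. 210.] [456. 399. 220.]
```

View pics/s5.png

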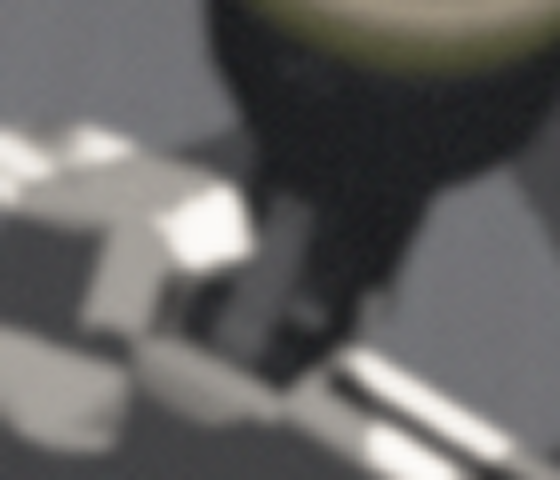

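Run:
```python
from h import *
p,d=snapshot('side'); P=pts('side',d)
for v in range(322,343,2): print(v,[ (u,P[v,u].round().astype(int).tolist(),int(p[v,u].mean())) for u in range(282,302,3)])
import itertools
a=np.radians(157.6);X=np.array([np.cos(a),np.sin(a),0]);Y=np.array([np.sin(a),-np.cos(a),0])
c=np.array([422.7,360.9,0])
for z in (45,62,80):
  for sx,sy in itertools.product((-11,11),(-12,12)):
    q=c+sx*X+sy*Y; q[2]=z; print(z,sx,sy,q.round(),proj('side',q).round(1))
```

```text
322 [(282, [452, 333, 15], 190), (285, [446, 332, 15], 129), (288, [439, 401, 167], 86), (291, [434, 402, 170], 81), (294, [429, 401, 171], 40), (297, [424, 399, 168], 36), (300, [419, 375, 119], 33)]
324 [(282, [448, 399, 151], 94), (285, [443, 399, 154], 84), (288, [438, 404, 166], 82), (291, [434, 404, 167], 75), (294, [428, 381, 120], 42), (297, [423, 381, 122], 38), (300, [418, 377, 115], 33)]
326 [(282, [448, 406, 159], 45), (285, [443, 407, 163], 80), (288, [438, 406, 163], 85), (291, [433, 405, 163], 66), (294, [428, 385, 121], 46), (297, [423, 385, 122], 36), (300, [417, 372, 97], 50)]
328 [(282, [447, 409, 160], 51), (285, [442, 409, 160], 83), (288, [438, 409, 162], 80), (291, [433, 404, 153], 71), (294, [428, 403, 153], 67), (297, [423, 392, 130], 33), (300, [418, 388, 123], 75)]
330 [(282, [447, 413, 160], 73), (285, [442, 412, 160], 88), (288, [437, 411, 160], 75), (291, [432, 408, 155], 51), (294, [428, 405, 150], 71), (297, [423, 400, 140], 36), (300, [417, 389, 119], 85)]
332 [(282, [446, 414, 156], 76), (285, [441, 415, 159], 87), (288, [437, 414, 159], 66), (291, [
[... 919 characters left out ...]
[447, 368, 3], 110), (285, [441, 367, 2], 99), (288, [435, 365, 0], 115), (291, [429, 366, 6], 116), (294, [424, 367, 10], 150), (297, [418, 367, 14], 158), (300, [412, 366, 14], 138)]
45 -11 -12 [428. 346.  45.] [[293.8 323.5]]
45 -11 12 [437. 368.  45.] [[287.8 333.8]]
45 11 -12 [408. 354.  45.] [[303.9 329.5]]
45 11 12 [417. 376.  45.] [[297.9 340.1]]
62 -11 -12 [428. 346.  62.] [[294.3 319.6]]
62 -11 12 [437. 368.  62.] [[288.2 330. ]]
62 11 -12 [408. 354.  62.] [[304.6 325.6]]
62 11 12 [417. 376.  62.] [[298.6 336.3]]
80 -11 -12 [428. 346.  80.] [[294.9 315.3]]
80 -11 12 [437. 368.  80.] [[288.7 325.8]]
80 11 -12 [408. 354.  80.] [[305.3 321.4]]
80 11 12 [417. 376.  80.] [[299.2 332.2]]
```

Call:
jog_arm --plan '[[[0, 0, 0], [-0.003, -0.035, 0], -1], [[0, 0, 0], [-0.006, -0.073, 0.01], -1], [[0, 0, 0], [-0.006, -0.073, 0.025], -1], [[0, 0, 0], [-0.006, -0.073, 0.038], -1], [[0, 0, 0], [-0.006, -0.073, 0.038], -1]]'

```text
time: 5.65
tool_pos: [398.8, 290.5, 21.2]
tcp_rot: [-179.9, -0.1, 157.7]
ft_force: [-0.6, 0.4, 0.0]
finger_gap: 0.2
```

Run:
```python
from h import *
s=sense(); print(s['tool_pos'],s['tcp_rot'],s['ft_force'],s['finger_gap'])
p,d=snapshot('side'); cv2.imwrite('pics/s6.png',cv2.resize(p[220:384,200:400],None,fx=4,fy=3.6,interpolation=2))
p,d=snapshot('top'); cv2.imwrite('pics/t6.png',cv2.resize(p[190:290,95:215],None,fx=6,fy=6,interpolation=2))
```

```text
[398.84523839 290.49470817  21.17743528] [-1.79894829e+02 -9.18275142e-02  1.57659147e+02] [-0.55308552  0.39087434  0.02731673] 0.2470517162293427
```

View pics/s6.png

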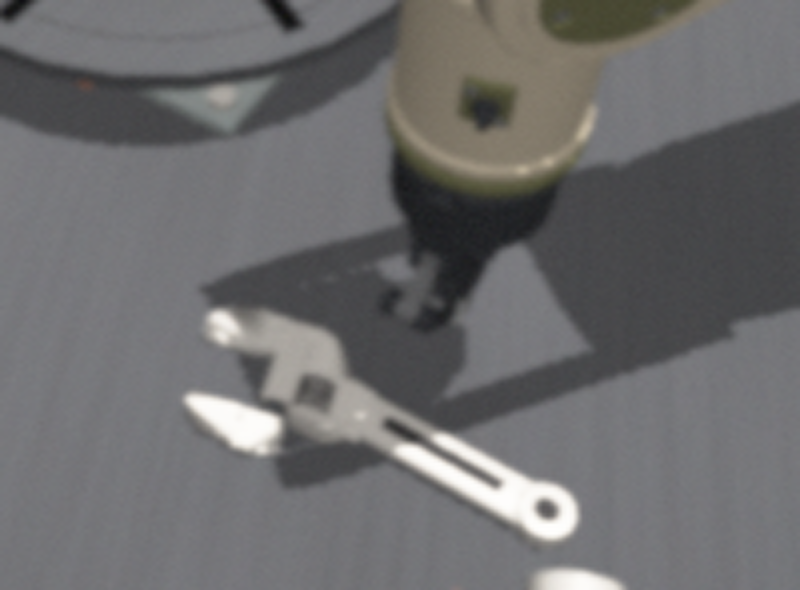

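View pics/t6.png

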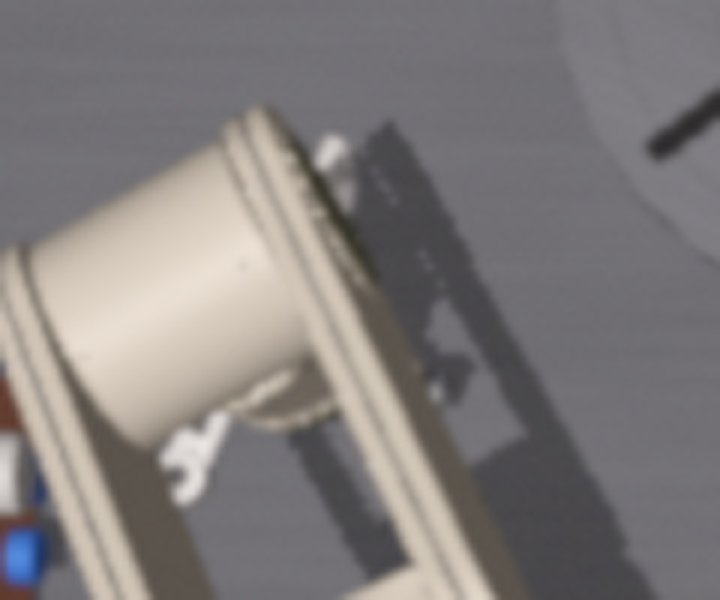

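Call:
jog_arm --plan '[[[0, 0, 0], [0, 0, 0.003], -1], [[0, 0, 0], [0, 0, 0.006], -1], [[0, 0, 0], [0, 0, 0.006], -1]]'

```text
time: 6.12
tool_pos: [399.5, 290.5, 16.4]
tcp_rot: [-180.0, -0.0, 157.6]
ft_force: [-0.9, 0.5, 0.3]
finger_gap: -0.1
```

Call:
jog_arm --plan '[[[0, 0, 0], [0, 0, 0.003], -1], [[0, 0, 0], [0, 0, 0.005], -1], [[0, 0, 0], [0, 0, 0.005], -1]]'

```text
time: 6.5
tool_pos: [399.5, 290.3, 11.3]
tcp_rot: [-180.0, -0.0, 157.6]
ft_force: [0.2, 0.1, -0.0]
finger_gap: 0.1
```

Call:
jog_arm --plan '[[[0, 0, 0], [0, 0, 0.003], -1], [[0, 0, 0], [0, 0, 0.005], -1], [[0, 0, 0], [0, 0, 0.005], -1]]'

```text
time: 6.88
tool_pos: [399.5, 290.4, 6.3]
tcp_rot: [-180.0, -0.0, 157.6]
ft_force: [0.7, 0.0, 0.7]
finger_gap: -0.1
```

Call:
jog_arm --plan '[[[0, 0, 0], [0, 0, 0.0015], -1], [[0, 0, 0], [0, 0, 0.003], -1], [[0, 0, 0], [0, 0, 0.003], -1]]'

```text
time: 7.25
tool_pos: [399.5, 290.4, 3.4]
tcp_rot: [-180.0, -0.0, 157.6]
ft_force: [-0.0, 0.4, 0.6]
finger_gap: 0.3
```

Call:
jog_arm --plan '[[[0, 0, 0], [0, 0, 0.002], -1], [[0, 0, 0], [0, 0, 0.004], -1], [[0, 0, 0], [0, 0, 0.004], -1]]'

```text
time: 7.62
tool_pos: [399.5, 290.4, -0.7]
tcp_rot: [-180.0, -0.0, 157.6]
ft_force: [-0.3, -0.2, -0.6]
finger_gap: -0.1
```

Run:
```python
from h import *
s=sense(); print(s['tool_pos'],s['ft_force'],s['joint_efforts'],s['finger_gap'])
p,d=snapshot('side'); cv2.imwrite('pics/s7.png',cv2.resize(p[270:330,270:340],None,fx=10,fy=10,interpolation=2))
```

```text
[399.45111926 290.35497787  -0.67646482] [-0.26168015 -0.21447529 -0.58468163] [-9.07558249e-03 -4.64204979e+01 -4.17926788e+01 -8.37956322e-04
 -5.40548097e-02 -7.15188480e-05] -0.05661822204360939
```

View pics/s7.png

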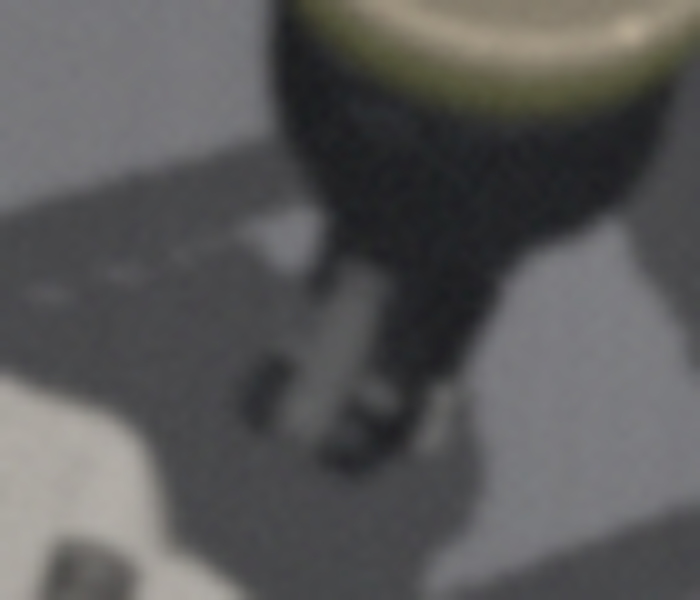

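Run:
```python
from h import *
p,d=snapshot('side'); P=pts('side',d)
for v in range(306,320,1): print(v,[ (P[v,u].round().astype(int).tolist()) for u in range(306,320,2)])
print(proj('side',[[399.5,290.4,-.7],[399.5,290.4,-17],[399.5,290.4,20]]))
```

```text
306 [[410, 333, 99], [405, 312, 60], [401, 311, 60], [397, 309, 56], [393, 309, 59], [389, 305, 51], [381, 276, -2]]
307 [[410, 333, 94], [405, 315, 61], [401, 313, 59], [396, 307, 50], [393, 309, 54], [388, 305, 48], [381, 279, -1]]
308 [[409, 333, 91], [406, 333, 92], [401, 316, 60], [396, 306, 42], [392, 308, 48], [386, 294, 22], [381, 282, 0]]
309 [[409, 335, 91], [406, 334, 90], [401, 324, 72], [397, 319, 64], [391, 301, 29], [386, 293, 16], [381, 283, -2]]
310 [[409, 337, 91], [405, 337, 93], [401, 327, 75], [397, 321, 64], [390, 299, 23], [385, 292, 10], [380, 285, -2]]
311 [[409, 341, 95], [405, 338, 91], [401, 331, 78], [396, 319, 56], [390, 301, 21], [385, 289, -1], [380, 288, -1]]
312 [[409, 343, 95], [405, 342, 94], [400, 330, 72], [396, 321, 56], [390, 302, 18], [384, 291, 0], [380, 291, 0]]
313 [[409, 346, 97], [405, 341, 88], [400, 329, 65], [396, 322, 53], [389, 300, 11], [384, 294, 0], [380, 293, 0]]
314 [[409, 348, 98], [404, 340, 82], [400, 328, 61], [393, 300, 5], [388, 296, -1], [384, 295, -1], [380, 294, -1]]
315 [[408, 349, 96], [404, 339, 77], [396, 301, 1], [392, 299, 0], [388, 299, 1], [384, 298, 0], [380, 296, -2]]
316 [[408, 349, 92], [403, 337, 69], [396, 303, 2], [392, 301, -1], [388, 301, 1], [384, 299, -2], [380, 299, 0]]
317 [[408, 348, 86], [400, 305, -1], [396, 304, -2], [392, 304, -1], [388, 303, 0], [384, 303, 1], [379, 301, -1]]
318 [[404, 307, -3], [400, 307, -1], [396, 307, 0], [392, 305, -2], [388, 305, -1], [383, 304, -1], [379, 304, 0]]
319 [[404, 311, 0], [400, 309, -2], [396, 310, 2], [392, 308, -2], [387, 307, -2], [383, 307, 0], [379, 306, -1]]
[[308.8950877  310.52505439]
 [308.23745333 314.04236788]
 [309.75884562 305.90623774]]
```

Call:
jog_arm --plan '[[[0, 0, 0], [0, 0, 0.002], -1], [[0, 0, 0], [0, 0, 0.004], -1], [[0, 0, 0], [0, 0, 0.006], -1], [[0, 0, 0], [0, 0, 0.006], -1]]'

```text
time: 8.22
tool_pos: [399.6, 290.5, -5.7]
tcp_rot: [-180.0, -0.0, 157.6]
ft_force: [-4.4, -2.9, 11.2]
finger_gap: 0.3
```

Call:
jog_arm --plan '[[[0, 0, 0], [0, 0, -0.03], -1], [[0, 0, 0], [0, 0, -0.06], 1], [[0, 0, 0], [0.003, 0.03, -0.06], 1], [[0, 0, 0], [0.006, 0.07, -0.06], 1], [[0, 0, 0], [0.006, 0.07, -0.06], 1], [[0, 0, 0], [0.006, 0.07, -0.04], 1], [[0, 0, 0], [0.006, 0.07, -0.02], 1], [[0, 0, 0], [0.006, 0.07, 0.0015], 1], [[0, 0, 0], [0.006, 0.07, 0.0015], 1], [[0, 0, 0], [0.006, 0.07, 0.0015], 1]]'

```text
time: 9.48
tool_pos: [420.5, 357.0, -8.1]
tcp_rot: [-180.0, -0.0, 157.6]
ft_force: [-0.4, 0.3, 0.2]
finger_gap: 85.5
```

Call:
jog_arm --plan '[[[0, 0, 0], [0, 0, 0], -1], [[0, 0, 0], [0, 0, 0], -1], [[0, 0, 0], [0, 0, 0], -1], [[0, 0, 0], [0, 0, 0], -1], [[0, 0, 0], [0, 0, 0], -1]]' --force 70

```text
time: 10.1
tool_pos: [422.3, 358.4, -5.4]
tcp_rot: [179.9, 0.1, 157.6]
ft_force: [-2.2, -2.8, 14.5]
finger_gap: 22.2
```

Call:
jog_arm --plan '[[[0, 0, 0], [0, 0, -0.002], 0], [[0, 0, 0], [0, 0, -0.003], 0], [[0, 0, 0], [0, 0, -0.003], -1], [[0, 0, 0], [0, 0, -0.003], -1], [[0, 0, 0], [0, 0, -0.003], -1], [[0, 0, 0], [0, 0, -0.003], -1]]'

```text
time: 10.85
tool_pos: [420.9, 357.7, -4.6]
tcp_rot: [180.0, 0.0, 157.6]
ft_force: [-1.7, -0.2, 4.6]
finger_gap: 22.0
```

Run:
```python
from h import *
s=sense(); print(s['tool_pos'],s['ft_force'],s['joint_pos'],s['finger_gap'])
c=s['tool_pos']; print(s['tcp_rot'])
```

```text
[420.86433311 357.73333924  -4.58607301] [-1.65111456 -0.15829662  4.59843908] [ 3.50410084e+01  1.37551673e+01  1.03810402e+02  8.11504107e-03
  6.24126114e+01 -3.26044955e+01] 21.968561526641185
[1.79977743e+02 5.69692971e-03 1.57641746e+02]
```

Run:
```python
from h import *
rows((420.9,357.7,-5,157.6),[(421,357,20,157.6),(421,357,60,157.6),(421,350,100,158),(428,310,125,159),(434,265,125,160),(440,220,125,161),(446,175,125,162),(452,130,125,163),(458,85,125,164),(463,45,125,165),(465,10,125,165)])
```

```text
[[0, 0, -0.0], [np.float64(-0.0004), np.float64(-0.0006), -0.025]]
[[0, 0, -0.0], [np.float64(-0.0004), np.float64(-0.0006), -0.065]]
[[0, 0, -0.4], [np.float64(-0.003), np.float64(-0.0071), -0.105]]
[[0, 0, -1.4], [np.float64(-0.0247), np.float64(-0.0414), -0.13]]
[[0, 0, -2.4], [np.float64(-0.0474), np.float64(-0.0807), -0.13]]
[[0, 0, -3.4], [np.float64(-0.0701), np.float64(-0.12), -0.13]]
[[0, 0, -4.4], [np.float64(-0.0928), np.float64(-0.1593), -0.13]]
[[0, 0, -5.4], [np.float64(-0.1155), np.float64(-0.1987), -0.13]]
[[0, 0, -6.4], [np.float64(-0.1382), np.float64(-0.238), -0.13]]
[[0, 0, -7.4], [np.float64(-0.1581), np.float64(-0.2731), -0.13]]
[[0, 0, -7.4], [np.float64(-0.1733), np.float64(-0.3047), -0.13]]
```

Call:
jog_arm --plan '[[[0, 0, 0], [0, 0, -0.025], -1], [[0, 0, 0], [0, 0, -0.065], -1], [[0, 0, -0.4], [-0.003, -0.007, -0.105], -1], [[0, 0, -1.4], [-0.025, -0.041, -0.13], -1], [[0, 0, -2.4], [-0.047, -0.081, -0.13], -1], [[0, 0, -3.4], [-0.07, -0.12, -0.13], -1], [[0, 0, -4.4], [-0.093, -0.159, -0.13], -1], [[0, 0, -5.4], [-0.115, -0.199, -0.13], -1], [[0, 0, -6.4], [-0.138, -0.238, -0.13], -1], [[0, 0, -7.4], [-0.158, -0.273, -0.13], -1], [[0, 0, -7.4], [-0.173, -0.305, -0.13], -1], [[0, 0, -7.4], [-0.173, -0.305, -0.13], -1]]'

```text
time: 12.35
tool_pos: [463.8, 7.5, 124.0]
tcp_rot: [-179.9, -0.1, 164.8]
ft_force: [0.3, -0.0, -4.5]
finger_gap: 22.6
```

Run:
```python
from h import *
s=sense(); print(s['tool_pos'],s['tcp_rot'],s['ft_force'],s['finger_gap'])
p,d=snapshot('side'); cv2.imwrite('pics/s8.png',p); cv2.imwrite('pics/s8c.png',cv2.resize(p[130:250,170:320],None,fx=5,fy=5,interpolation=2))
p,d=snapshot('top'); cv2.imwrite('pics/t8.png',p); cv2.imwrite('pics/t8c.png',cv2.resize(p[140:260,180:320],None,fx=5,fy=5,interpolation=2))
```

```text
[463.83450293   7.53518924 123.99318669] [-1.79943230e+02 -1.06719872e-01  1.64844850e+02] [ 0.30866882 -0.01241025 -4.47058839] 22.576497346958245
```

View pics/s8c.png

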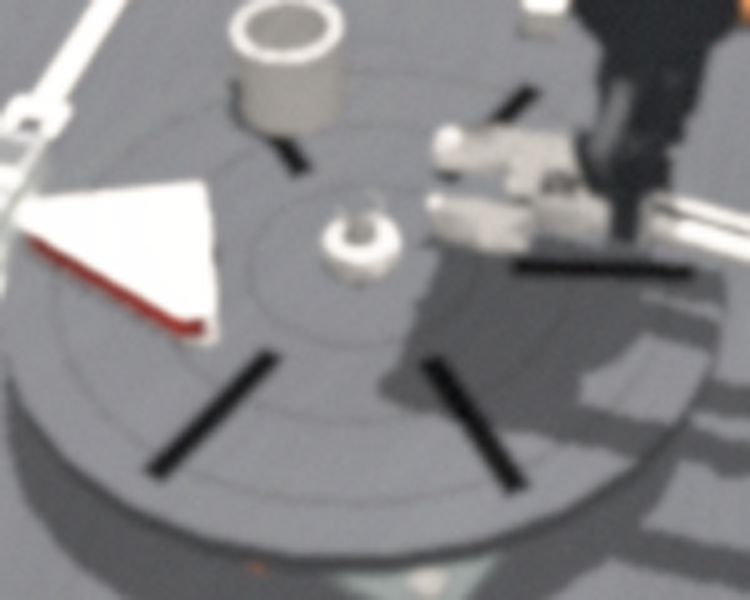

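View pics/t8c.png

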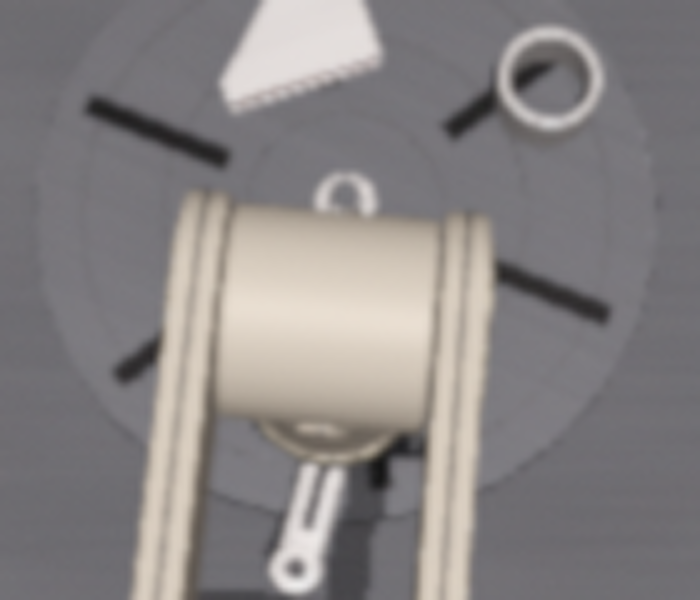

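Run:
```python
from h import *
zb=128.6
print('hole meas',ray('top',[((296+.5)/5-.5+180,(568+.5)/5-.5+140)],zb+17),'exp',463.8-85*.966, 7.5+85*.259)
f=lambda U,V:((U+.5)/5-.5+170,(V+.5)/5-.5+130)
print('mov tip',ray('side',[f(430,203)],zb+17),'exp ~',463.8+83+19,7.5-7.8+24)
print('fix tip',ray('side',[f(438,140)],zb+17),'exp ~',463.8+83+19,7.5-7.8-20)
# nut from top image: bright ring visible ; stud/disc
for n in ('side','top'):
    print(n, proj(n,[[603.5,2.5,75],[603.5,2.5,94],[603.5,2.5,118]]))
p=cv2.imread('pics/s8.png'); 
g=cv2.cvtColor(p,6).astype(float)[165:200,228:256]
print(g[::2,::2].astype(int))
```

```text
hole meas [[382.88842912  30.03349939 145.6       ]] exp 381.69 29.515
mov tip [[561.74384223  30.03463797 145.6       ]] exp ~ 565.8 23.7
fix tip [[566.38932619 -16.5705378  145.6       ]] exp ~ 565.8 -20.3
side [[242.28487115 181.31633031]
 [241.98076668 176.03925346]
 [241.58392836 169.15404786]]
top [[248.31814175 181.86954654]
 [248.30036413 180.50706219]
 [248.27726941 178.73547864]]
[[110 120 137 147 144 142 143 144 144 145 144 144 144 143]
 [145 146 145 141 137 136 138 141 147 140 139 139 137 141]
 [143 140 139 141 142 141 145 146 155 156 143 141 141 153]
 [142 144 145 143 148 155 144 146 155 164 145 144 146 154]
 [144 143 145 144 161 178 152 165 196 206 164 147 145 145]
 [145 144 142 159 227 217 150 155 177 244 229 156 146 142]
 [143 144 146 188 247 209 142 150 177 247 248 173 144 132]
 [146 145 149 177 240 243 222 220 239 251 244 176 140 124]
 [146 148 147 148 183 225 244 248 245 232 198 160 144 144]
 [147 147 145 133 140 156 177 193 202 199 164 148 145 144]
 [146 144 146 143 134 143 154 151 161 155 145 145 145 142]
 [145 145 145 145 145 144 136 131 144 144 145 145 144 135]
 [148 146 145 146 147 144 145 144 145 147 144 146 136 113]
 [144 144 147 145 145 146 144 145 145 146 146 143 126  93]
 [143 144 145 145 144 144 146 144 145 145 145 142 124  92]
 [137 140 144 143 144 145 145 145 146 143 144 138 110  87]
 [141 139 136 138 141 142 142 144 143 140 135 123  91  86]
 [142 143 142 140 138 135 137 136 137 139 138 117  88  85]]
```

Call:
jog_arm --plan '[[[0, 0, 0], [0, 0, 0.02], -1], [[0, 0, 0], [0, 0, 0.04], -1], [[0, 0, 0], [0, 0, 0.05], -1], [[0, 0, 0], [0, 0, 0.05], -1], [[0, 0, 0], [0, 0, 0.05], -1]]'

```text
time: 13.08
tool_pos: [465.2, 9.9, 75.8]
tcp_rot: [180.0, 0.1, 165.1]
ft_force: [-0.3, 0.1, -3.8]
finger_gap: 22.0
```

Run:
```python
from h import *
s=sense(); print(s['tool_pos'],s['tcp_rot'],s['ft_force'],s['finger_gap'])
p,d=snapshot('side'); cv2.imwrite('pics/s9.png',p); cv2.imwrite('pics/s9c.png',cv2.resize(p[150:210,220:320],None,fx=8,fy=8,interpolation=2))
```

```text
[465.21269432   9.88621896  75.83058583] [1.79986431e+02 5.48292515e-02 1.65063612e+02] [-0.34281483  0.09856446 -3.79830411] 21.98628050972938
```

View pics/s9c.png

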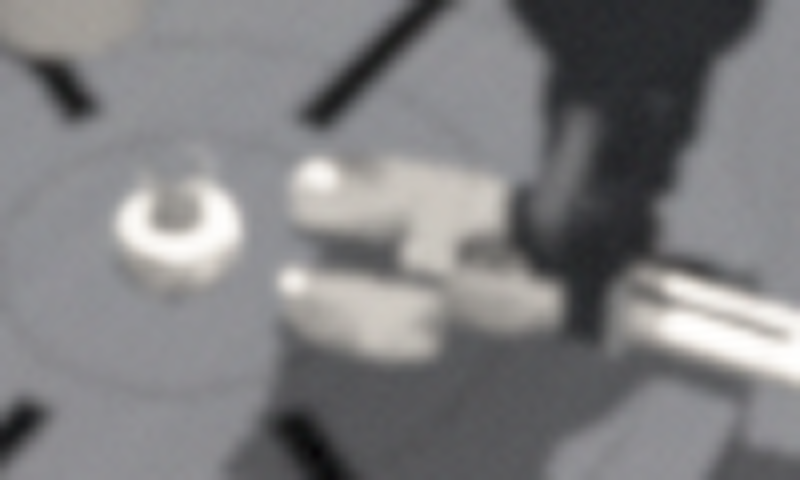

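Call:
jog_arm --plan '[[[0, 0, 0], [-0.005, -0.002, 0.002], -1], [[0, 0, 0], [-0.01, -0.001, 0.0035], -1], [[0, 0, 0], [-0.02, 0.002, 0.0035], -1], [[0, 0, 0], [-0.03, 0.0045, 0.0035], -1], [[0, 0, 0], [-0.0395, 0.007, 0.0035], -1], [[0, 0, 0], [-0.0395, 0.007, 0.0035], -1]]'

```text
time: 13.88
tool_pos: [505.5, 6.2, 71.6]
tcp_rot: [180.0, 0.0, 165.0]
ft_force: [0.1, 0.5, -4.1]
finger_gap: 22.1
```

Run:
```python
from h import *
s=sense(); print(s['tool_pos'],s['tcp_rot'],s['ft_force'],s['finger_gap'])
p,d=snapshot('side'); cv2.imwrite('pics/s10.png',p); cv2.imwrite('pics/s10c.png',cv2.resize(p[150:210,220:320],None,fx=8,fy=8,interpolation=2))
```

```text
[505.47282703   6.17540353  71.64178759] [1.79995782e+02 1.20096620e-02 1.65040654e+02] [ 0.07169737  0.48945503 -4.111305  ] 22.106454295710247
```

View pics/s10c.png

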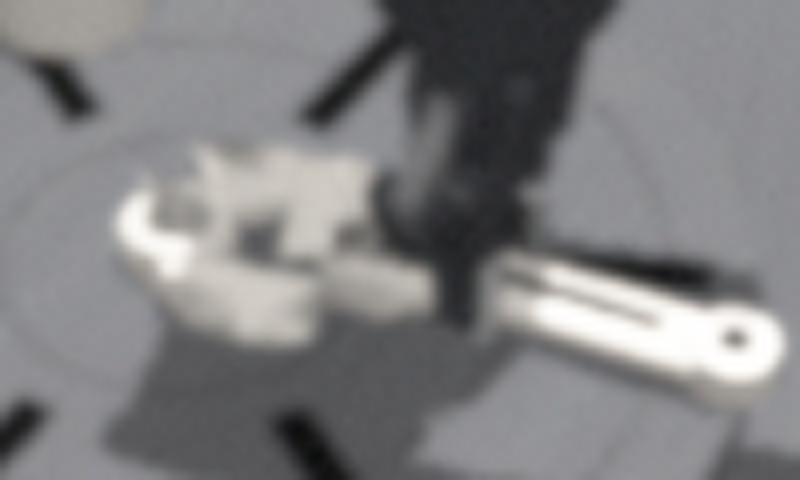

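Call:
jog_arm --plan '[[[0, 0, 0], [-0.006, 0.0017, 0], -1], [[0, 0, 0], [-0.012, 0.0035, 0], -1], [[0, 0, 0], [-0.016, 0.0045, 0], -1], [[0, 0, 0], [-0.016, 0.0045, 0], -1], [[0, 0, 0], [-0.016, 0.0045, 0], -1]]'

```text
time: 14.55
tool_pos: [521.2, 6.4, 71.5]
tcp_rot: [-180.0, -0.0, 165.0]
ft_force: [0.0, -0.2, -3.4]
finger_gap: 22.2
```

Call:
jog_arm --plan '[[[0, 0, 0], [-0.002, 0.0005, 0], -1], [[0, 0, 0], [-0.003, 0.0008, 0], -1], [[0, 0, 0], [-0.003, 0.0008, 0], -1]]'

```text
time: 14.92
tool_pos: [522.1, 6.5, 70.9]
tcp_rot: [-179.9, -0.3, 165.0]
ft_force: [-10.9, 0.5, 2.0]
finger_gap: 22.2
```

Call:
jog_arm --plan '[[[0, 0, 0], [0.0015, -0.0004, 0.001], -1], [[0, 0, 0], [0.0015, -0.0004, 0.002], -1], [[0, 0, 0], [0.0015, -0.0004, 0.002], -1]]'

```text
time: 15.3
tool_pos: [521.9, 6.4, 70.4]
tcp_rot: [-180.0, -0.1, 165.0]
ft_force: [-10.8, 0.2, 8.6]
finger_gap: 21.9
```

Call:
jog_arm --plan '[[[0, 0, 0], [0.0015, -0.0004, 0], 0], [[0, 0, 0], [0.0015, -0.0004, 0], 0], [[0, 0, 0], [0.0015, -0.0004, -0.02], 0], [[0, 0, 0], [0.02, -0.005, -0.05], 0], [[0, 0, 0], [0.05, 0.01, -0.09], -1], [[0, 0, 0], [0.1, 0.05, -0.12], -1], [[0, 0, 0], [0.13, 0.09, -0.12], -1], [[0, 0, 0], [0.13, 0.09, -0.12], -1]]'

```text
time: 16.3
tool_pos: [420.0, 129.9, 190.9]
tcp_rot: [179.9, 0.1, 165.3]
ft_force: [-0.1, 0.0, -0.6]
finger_gap: -0.1
```

Run:
```python
from h import *
s=sense(); print(s['tool_pos'],s['tcp_rot'],s['ft_force'],s['finger_gap'])
p,d=snapshot('side'); cv2.imwrite('pics/s11.png',p); cv2.imwrite('pics/s11c.png',cv2.resize(p[150:210,220:320],None,fx=8,fy=8,interpolation=2))
p,d=snapshot('top'); cv2.imwrite('pics/t11.png',p); cv2.imwrite('pics/t11c.png',cv2.resize(p[160:240,200:300],None,fx=7,fy=7,interpolation=2))
```

```text
[419.95895325 129.94854303 190.93487002] [1.79875957e+02 1.35836264e-01 1.65320883e+02] [-0.08648988  0.0189139  -0.60145397] -0.05042477790630998
```

View pics/s11c.png

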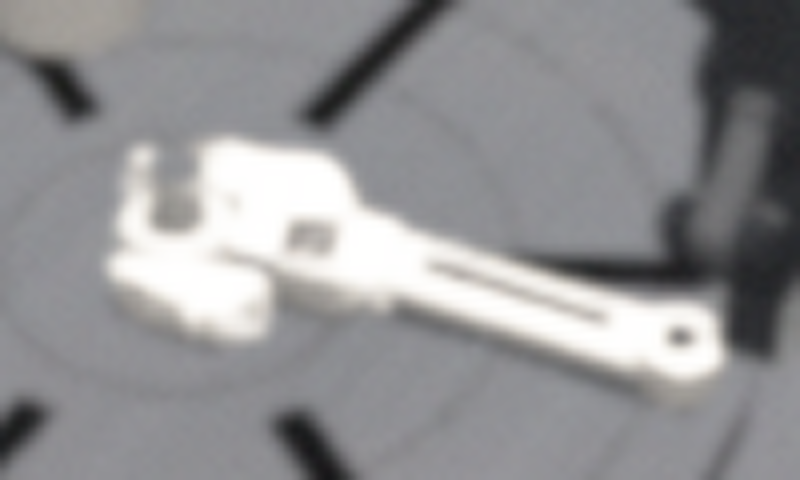

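View pics/t11c.png

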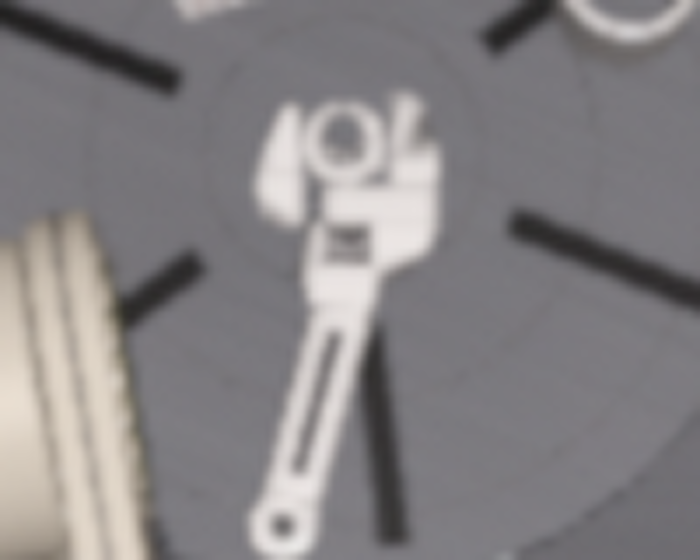

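Run:
```python
from h import *
f=lambda U,V,k,o:((U+.5)/k-.5+o[0],(V+.5)/k-.5+o[1])
T=lambda U,V,z:ray('top',[f(U,V,7,(200,160))],z)[0].round(1)
S=lambda U,V,z:ray('side',[f(U,V,8,(220,150))],z)[0].round(1)
print('worm',T(347,243,92),S(310,237,92)); h=T(283,525,92);print('hole',h,S(680,336,92))
a,b=T(335,330,90),T(302,470,90); print('slot',a,b,np.degrees(np.arctan2(*(b-a)[1::-1]))-165, np.degrees(np.arctan2(*(h-a)[1::-1]))-165)
```

```text
worm [5.619e+02 2.000e-01 9.200e+01] [560.2   4.9  92. ]
hole [441.4  27.6  92. ] [439.6  29.2  92. ]
slot [524.7   5.4  90. ] [464.9  19.6  90. ] 1.642048988829373 0.07714529351852661
```

Run:
```python
from h import *
s=sense(); print(s['tool_pos'],s['tcp_rot'])
rows((420,129.9,190.9,165.0),[(450,100,180,170),(480,70,160,175),(515,35,140,180),(553,.5,110,180),(553,.5,96,180)])
```

```text
[420.75828683 127.20544539 189.9413891 ] [1.79991540e+02 7.79652814e-02 1.65150175e+02]
[[0, 0, -5.0], [np.float64(-0.0367), np.float64(-0.0211), 0.0109]]
[[0, 0, -10.0], [np.float64(-0.0735), np.float64(-0.0423), 0.0309]]
[[0, 0, -15.0], [np.float64(-0.1163), np.float64(-0.0671), 0.0509]]
[[0, 0, -15.0], [np.float64(-0.162), np.float64(-0.0906), 0.0809]]
[[0, 0, -15.0], [np.float64(-0.162), np.float64(-0.0906), 0.0949]]
```

Call:
jog_arm --plan '[[[0, 0, -5], [-0.036, -0.02, 0.01], -1], [[0, 0, -10], [-0.072, -0.04, 0.03], -1], [[0, 0, -15], [-0.115, -0.064, 0.05], -1], [[0, 0, -15], [-0.1605, -0.088, 0.075], -1], [[0, 0, -15], [-0.1605, -0.088, 0.094], -1], [[0, 0, -15], [-0.1605, -0.088, 0.094], -1], [[0, 0, -15], [-0.1605, -0.088, 0.094], -1]]'

```text
time: 17.27
tool_pos: [552.7, 0.5, 96.3]
tcp_rot: [180.0, 0.0, -180.0]
ft_force: [0.1, 0.1, 0.4]
finger_gap: -0.1
```

Call:
jog_arm --plan '[[[0, 0, 0], [0, 0, 0.004], -1], [[0, 0, 0], [0, 0, 0.008], -1], [[0, 0, 0], [0, 0, 0.0092], -1], [[0, 0, 0], [0, 0, 0.0092], -1]]'

```text
time: 17.77
tool_pos: [552.8, 0.8, 86.7]
tcp_rot: [180.0, 0.0, -179.9]
ft_force: [-1.2, 2.0, 1.4]
finger_gap: 0.3
```

Call:
jog_arm --plan '[[[0, 0, 0], [0, 0, 0.0006], -1], [[0, 0, 0], [0, 0, 0.0012], -1], [[0, 0, 0], [0, 0, 0.0012], -1]]'

```text
time: 18.15
tool_pos: [552.9, 0.8, 86.3]
tcp_rot: [180.0, 0.0, -180.0]
ft_force: [-5.7, 2.7, 10.0]
finger_gap: 0.1
```

Call:
jog_arm --plan '[[[0, 0, 0], [-0.006, 0, 0], -1], [[0, 0, 0], [-0.012, 0, 0], -1], [[0, 0, 0], [-0.018, 0, 0], -1], [[0, 0, 0], [-0.018, 0, 0], -1]]'

```text
time: 18.65
tool_pos: [571.7, 0.7, 86.2]
tcp_rot: [180.0, 0.1, -180.0]
ft_force: [-1.4, 1.8, 7.5]
finger_gap: -0.1
```

Run:
```python
from h import *
s=sense(); print(s['tool_pos'],s['ft_force'])
p,d=snapshot('side'); cv2.imwrite('pics/s12c.png',cv2.resize(p[150:210,220:320],None,fx=8,fy=8,interpolation=2))
```

```text
[571.71104602   0.6989485   86.21748984] [-1.39730877  1.81830437  7.46794884]
```

View pics/s12c.png

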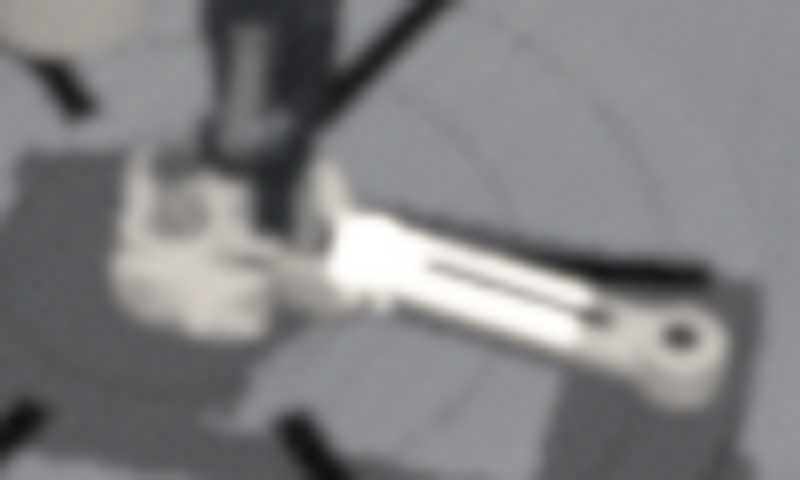

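Call:
jog_arm --plan '[[[0, 0, 0], [0, 0, -0.004], -1], [[0, 0, 0], [0.018, 0, -0.004], -1], [[0, 0, 0], [0.018, 0, -0.002], -1], [[0, 0, 0], [0.018, 0, 0.0004], -1], [[0, 0, 0], [0.012, 0, 0.0004], -1], [[0, 0, 0], [0.006, 0, 0.0004], -1], [[0, 0, 0], [0, 0, 0.0004], -1], [[0, 0, 0], [0, 0, -0.004], -1], [[0, 0, 0], [0.018, 0, -0.004], -1], [[0, 0, 0], [0.018, 0, -0.002], -1], [[0, 0, 0], [0.018, 0, 0.0004], -1], [[0, 0, 0], [0.018, 0, 0.0004], -1]]'

```text
time: 20.2
tool_pos: [553.6, 0.3, 86.4]
tcp_rot: [-180.0, 0.0, -180.0]
ft_force: [-6.4, 0.9, 13.3]
finger_gap: -0.0
```

Call:
jog_arm --plan '[[[0, 0, 0], [-0.006, 0, 0], -1], [[0, 0, 0], [-0.012, 0, 0], -1], [[0, 0, 0], [-0.018, 0, 0], -1], [[0, 0, 0], [-0.018, 0, 0], -1], [[0, 0, 0], [-0.018, 0, -0.004], -1], [[0, 0, 0], [0, 0, -0.004], -1], [[0, 0, 0], [0, 0, -0.002], -1], [[0, 0, 0], [0, 0, 0], -1], [[0, 0, 0], [-0.006, 0, 0], -1], [[0, 0, 0], [-0.012, 0, 0], -1], [[0, 0, 0], [-0.018, 0, 0], -1], [[0, 0, 0], [-0.018, 0, 0], -1]]'

```text
time: 21.7
tool_pos: [572.0, 0.7, 86.0]
tcp_rot: [180.0, 0.1, -180.0]
ft_force: [-3.9, 1.4, 11.3]
finger_gap: 0.2
```

Call:
jog_arm --plan '[[[0, 0, 0], [0, 0, -0.004], -1], [[0, 0, 0], [0.018, 0, -0.004], -1], [[0, 0, 0], [0.018, 0, -0.002], -1], [[0, 0, 0], [0.018, 0, 0], -1], [[0, 0, 0], [0.012, 0, 0], -1], [[0, 0, 0], [0.006, 0, 0], -1], [[0, 0, 0], [0, 0, 0], -1], [[0, 0, 0], [0, 0, 0], -1]]'

```text
time: 22.7
tool_pos: [571.8, 0.7, 86.0]
tcp_rot: [180.0, 0.0, -180.0]
ft_force: [-7.1, 1.8, 12.8]
finger_gap: 0.1
```

Call:
jog_arm --plan '[[[0, 0, 0], [0, 0, -0.01], -1], [[0, 0, 0], [0.05, 0, -0.05], -1], [[0, 0, 0], [0.1, 0.05, -0.08], -1], [[0, 0, 0], [0.14, 0.12, -0.08], -1], [[0, 0, 0], [0.15, 0.14, -0.08], -1]]'

```text
time: 23.32
tool_pos: [420.5, 141.7, 166.0]
tcp_rot: [180.0, 0.1, 180.0]
ft_force: [0.5, 1.0, -0.3]
finger_gap: 0.0
```

Run:
```python
from h import *
s=sense(); print(s['tool_pos'],s['tcp_rot'],s['ft_force'],s['finger_gap'])
p,d=snapshot('side'); cv2.imwrite('pics/s13.png',p); cv2.imwrite('pics/s13c.png',cv2.resize(p[155:200,225:285],None,fx=12,fy=12,interpolation=2))
p,d=snapshot('top'); cv2.imwrite('pics/t13.png',p); cv2.imwrite('pics/t13c.png',cv2.resize(p[165:215,225:275],None,fx=12,fy=12,interpolation=2))
p=cv2.imread('pics/t11.png');cv2.imwrite('pics/t11d.png',cv2.resize(p[165:215,225:275],None,fx=12,fy=12,interpolation=2))
```

```text
[420.52707997 141.69555351 165.99358242] [1.79958404e+02 1.47293875e-01 1.79981132e+02] [ 0.50419306  0.96600561 -0.2526743 ] 0.049907748072059555
```

View pics/s13c.png

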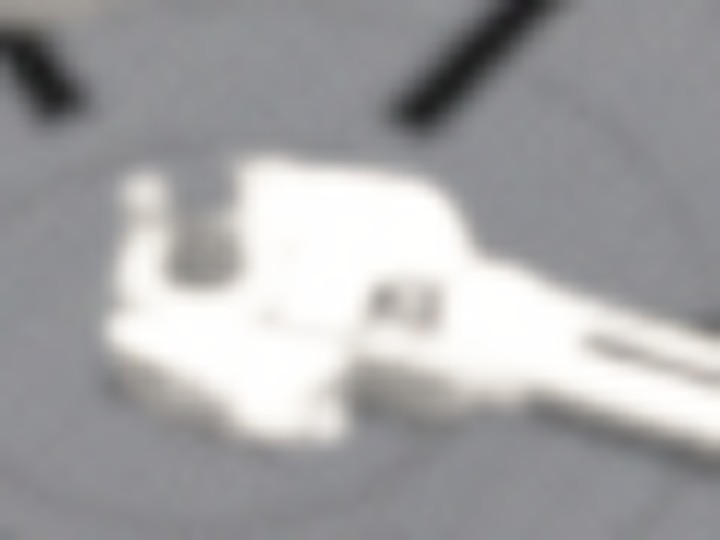

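View pics/t13c.png

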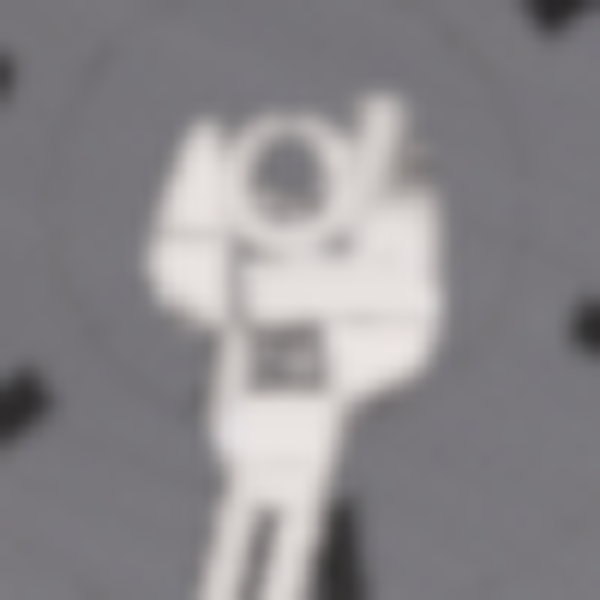

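View pics/t11d.png

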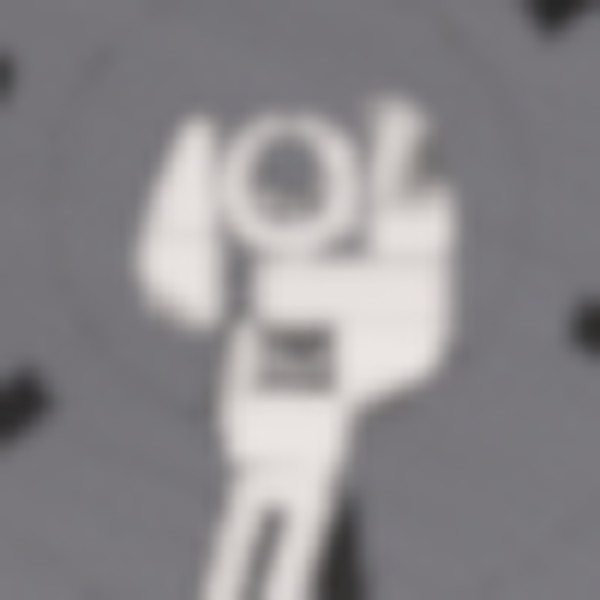

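Run:
```python
from h import *
K=cam('top')[0]; print('f',K[0,0], 'mm/px', (ray('top',[(240,185)],93)-ray('top',[(241,185)],93))[0])
def edges(fn,v):
    g=cv2.cvtColor(cv2.imread(fn),6).astype(float); r=g[v,225:275]; th=175
    out=[]
    for i in range(49):
        if (r[i]-th)*(r[i+1]-th)<0: out.append(round(225+i+(th-r[i])/(r[i+1]-r[i]),2))
    return out
for v in range(176,196,2):
    print(v,edges('pics/t11.png',v),edges('pics/t13.png',v))
```

```text
f 486.3295352653192 mm/px [0.01444138 2.99066039 0.        ]
176 [np.float64(239.57), np.float64(242.23), np.float64(244.77), np.float64(246.2), np.float64(250.61), np.float64(252.93), np.float64(255.91), np.float64(258.96)] [np.float64(240.46), np.float64(242.81), np.float64(244.67), np.float64(246.2), np.float64(250.61), np.float64(253.75), np.float64(254.05), np.float64(257.47)]
178 [np.float64(238.62), np.float64(245.34), np.float64(251.48), np.float64(254.26), np.float64(255.45), np.float64(258.29)] [np.float64(239.48), np.float64(245.35), np.float64(251.45), np.float64(257.03)]
180 [np.float64(237.75), np.float64(245.27), np.float64(251.71), np.float64(258.15)] [np.float64(238.66), np.float64(245.26), np.float64(251.71)]
182 [np.float64(237.16), np.float64(246.39), np.float64(251.26), np.float64(261.93)] [np.float64(238.08), np.float64(246.42), np.float64(251.24), np.float64(260.47)]
184 [np.float64(236.64), np.float64(242.81), np.float64(244.31), np.float64(253.29), np.float64(262.17)] [np.float64(237.82), np.float64(260.81)]
186 [np.float64(236.24), np.float64(242.82), np.float64(246.48), np.float64(261.74)] [np.float64(237.11), np.float64(243.97), np.float64(245.62), np.float64(260.82)]
188 [np.float64(236.64), np.float64(242.78), np.float64(245.85), np.float64(261.84)] [np.float64(237.53), np.float64(260.94)]
190 [np.float64(238.41), np.float64(242.7), np.float64(245.86), np.float64(261.84)] [np.float64(239.26), np.float64(261.23)]
192 [np.float64(244.85), np.float64(245.33), np.float64(252.16), np.float64(261.7)] [np.float64(243.5), np.float64(244.38), np.float64(251.26), np.float64(260.81)]
194 [np.float64(243.98), np.float64(246.19), np.float64(252.32), np.float64(261.15)] [np.float64(243.24), np.float64(245.16), np.float64(251.39), np.float64(260.16)]
```

Call:
jog_arm --plan '[[[0, 0, 0], [-0.05, -0.05, 0], -1], [[0, 0, 0], [-0.1, -0.1, 0.02], -1], [[0, 0, 0], [-0.132, -0.1375, 0.05], -1], [[0, 0, 0], [-0.132, -0.1375, 0.07], -1], [[0, 0, 0], [-0.132, -0.1375, 0.076], -1], [[0, 0, 0], [-0.132, -0.1375, 0.08], -1], [[0, 0, 0], [-0.132, -0.1375, 0.08], -1], [[0, 0, 0], [-0.138, -0.1375, 0.08], -1], [[0, 0, 0], [-0.144, -0.1375, 0.08], -1], [[0, 0, 0], [-0.15, -0.1375, 0.08], -1], [[0, 0, 0], [-0.15, -0.1375, 0.08], -1]]'

```text
time: 24.8
tool_pos: [571.6, 3.8, 86.5]
tcp_rot: [180.0, 0.1, -179.9]
ft_force: [-0.6, 0.8, 3.6]
finger_gap: -0.2
```

Call:
jog_arm --plan '[[[0, 0, 0], [0, 0, -0.004], -1], [[0, 0, 0], [0.018, 0, -0.004], -1], [[0, 0, 0], [0.018, 0, -0.002], -1], [[0, 0, 0], [0.018, 0, 0.0002], -1], [[0, 0, 0], [0.012, 0, 0.0002], -1], [[0, 0, 0], [0.006, 0, 0.0002], -1], [[0, 0, 0], [0, 0, 0.0002], -1]]'

```text
time: 25.68
tool_pos: [570.4, 3.6, 86.3]
tcp_rot: [180.0, -0.1, -180.0]
ft_force: [-12.3, 2.9, 13.8]
finger_gap: 0.0
```

Call:
jog_arm --plan '[[[0, 0, 0], [0, 0, -0.004], -1], [[0, 0, 0], [0.018, 0, -0.004], -1], [[0, 0, 0], [0.018, 0, -0.002], -1], [[0, 0, 0], [0.018, 0, 0], -1], [[0, 0, 0], [0.012, 0, 0], -1], [[0, 0, 0], [0.006, 0, 0], -1], [[0, 0, 0], [0, 0, 0], -1]]'

```text
time: 26.55
tool_pos: [570.7, 3.4, 86.2]
tcp_rot: [180.0, -0.1, -180.0]
ft_force: [-12.7, 2.4, 13.9]
finger_gap: 0.0
```

Call:
jog_arm --plan '[[[0, 0, 0], [0, 0, -0.01], -1], [[0, 0, 0], [0.05, 0, -0.05], -1], [[0, 0, 0], [0.1, 0.05, -0.08], -1], [[0, 0, 0], [0.14, 0.12, -0.08], -1], [[0, 0, 0], [0.15, 0.14, -0.08], -1]]'

```text
time: 27.18
tool_pos: [420.5, 144.2, 165.7]
tcp_rot: [180.0, 0.2, 180.0]
ft_force: [0.8, 0.5, -0.4]
finger_gap: -0.1
```

Run:
```python
from h import *
s=sense(); print(s['time'],s['tool_pos'],s['tcp_rot'],s['ft_force'],s['finger_gap'])
p,d=snapshot('side'); cv2.imwrite('pics/s14.png',p); cv2.imwrite('pics/s14c.png',cv2.resize(p[155:205,225:325],None,fx=8,fy=8,interpolation=2))
p,d=snapshot('top'); cv2.imwrite('pics/t14.png',p); cv2.imwrite('pics/t14c.png',cv2.resize(p[165:240,215:275],None,fx=8,fy=8,interpolation=2))
def edges(fn,v):
    g=cv2.cvtColor(cv2.imread(fn),6).astype(float); r=g[v,225:275]; th=175
    return [float(round(225+i+(th-r[i])/(r[i+1]-r[i]),2)) for i in range(49) if (r[i]-th)*(r[i+1]-th)<0]
for v in range(174,194,2): print(v,edges('pics/t13.png',v),edges('pics/t14.png',v))
```

```text
27.175 [420.49267194 144.22638661 165.74437359] [1.79952369e+02 1.54619972e-01 1.79983129e+02] [ 0.80287037  0.47509769 -0.36317923] -0.0710205617025454
174 [257.52] [257.52]
176 [240.46, 242.81, 244.67, 246.2, 250.61, 253.75, 254.05, 257.47] [240.44, 242.81, 244.72, 246.2, 250.61, 253.75, 254.05, 257.48]
178 [239.48, 245.35, 251.45, 257.03] [239.48, 245.35, 251.45, 257.03]
180 [238.66, 245.26, 251.71] [238.66, 245.27, 251.69]
182 [238.08, 246.42, 251.24, 260.47] [238.06, 246.39, 251.24, 260.45]
184 [237.82, 260.81] [237.79, 260.83]
186 [237.11, 243.97, 245.62, 260.82] [237.08, 243.97, 245.62, 260.84]
188 [237.53, 260.94] [237.52, 260.95]
190 [239.26, 261.23] [239.18, 261.23]
192 [243.5, 244.38, 251.26, 260.81] [243.44, 244.45, 251.29, 260.81]
```

View pics/t14c.png

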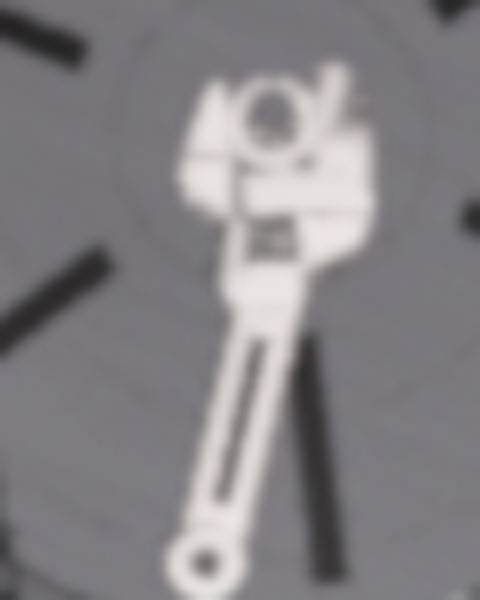

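View pics/s14c.png

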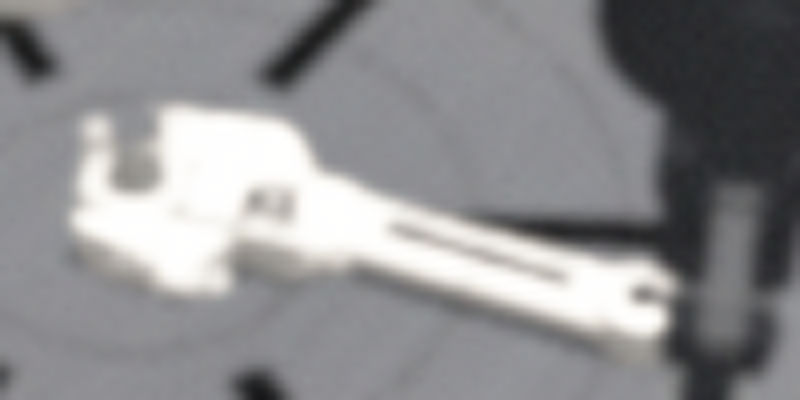

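Run:
```python
from h import *
f=lambda U,V,k,o:((U+.5)/k-.5+o[0],(V+.5)/k-.5+o[1])
T=lambda U,V,z:ray('top',[f(U,V,8,(215,165))],z)[0]
h=T(205,562,92);s1=T(259,340,90);s2=T(224,500,90);w=T(271,240,92)
print(h.round(1),s1.round(1),s2.round(1),w.round(1))
a=[np.degrees(np.arctan2(*(b-c)[1::-1])) for b,c in ((h,s1),(s2,s1),(h,w))]; print(a)
N=np.array([603.8,1.3]); yaw=a[0]-165
he=h[:2]; print('dist hole',np.linalg.norm(h[:2]-N))
# expected hole in wrench frame rel seat: -83-85*.966, 7.8+85*.259
e=np.array([-83-85*.966,7.8+85*.259]); print('yaw from hole',np.degrees(np.arctan2(h[1]-N[1],h[0]-N[0])-np.arctan2(e[1],e[0])), np.linalg.norm(e))
sn=sense();print(sn['tool_pos'],sn['tcp_rot'],sn['joint_pos'])
```

```text
[440.7  27.   92. ] [523.6   6.9  90. ] [463.9  20.   90. ] [561.    2.3  92. ]
[np.float64(166.34129822189547), np.float64(167.59954681011064), np.float64(168.3672756098925)]
dist hole 165.12972062412595
yaw from hole 1.2661463865877194 167.7803514270965
[419.14720568 146.70114289 165.3244009 ] [ 1.79886619e+02  6.19601386e-02 -1.79712321e+02] [ 1.25873965e+01 -1.55563597e+01  1.13538988e+02  9.85549882e-02
  8.19326927e+01 -7.77141022e+01]
```

Call:
jog_arm --plan '[[[0, 0, 5], [-0.015, -0.04, 0], -0.1], [[0, 0, 10], [-0.032, -0.085, 0.02], -0.1], [[0, 0, 13.7], [-0.048, -0.126, 0.045], -0.1], [[0, 0, 13.7], [-0.048, -0.126, 0.055], -0.1], [[0, 0, 13.7], [-0.048, -0.126, 0.055], -0.1], [[0, 0, 13.7], [-0.048, -0.126, 0.055], -0.1]]'

```text
time: 28.02
tool_pos: [469.2, 17.5, 110.3]
tcp_rot: [180.0, 0.1, 166.4]
ft_force: [-0.3, -0.3, 0.3]
finger_gap: 38.6
```

Call:
jog_arm --plan '[[[0, 0, 0], [0.003, 0.002, 0.01], -0.1], [[0, 0, 0], [0.003, 0.002, 0.022], -0.1], [[0, 0, 0], [0.003, 0.002, 0.033], -0.1], [[0, 0, 0], [0.003, 0.002, 0.037], -0.1], [[0, 0, 0], [0.003, 0.002, 0.037], -0.2], [[0, 0, 0], [0.003, 0.002, 0.037], -0.25]]'

```text
time: 28.78
tool_pos: [466.7, 19.5, 73.0]
tcp_rot: [180.0, 0.0, 166.3]
ft_force: [-0.0, 0.3, 0.1]
finger_gap: 31.9
```

Run:
```python
from h import *
s=sense(); print(s['time'],s['tool_pos'],s['tcp_rot'],s['ft_force'],s['finger_gap'])
p,d=snapshot('side'); cv2.imwrite('pics/s15.png',p); cv2.imwrite('pics/s15c.png',cv2.resize(p[145:215,225:335],None,fx=7,fy=7,interpolation=2))
c=np.array([*s['tool_pos'][:2],73,s['tcp_rot'][2]]); N=np.array([603.8,1.3])
for lo,hi in ((1,9),(9,17)):
    base=c if lo==1 else last
    tg=[]
    for k in range(lo,hi):
        a=-np.radians(4*k); r=np.array([[np.cos(a),-np.sin(a)],[np.sin(a),np.cos(a)]])
        q=N+r@(c[:2]-N); tg.append((*q,73,c[3]-4*k))
    rows(base,tg); last=np.array(tg[-1])
```

```text
28.775 [466.67782761  19.50313666  72.95588146] [1.79992586e+02 3.21226555e-02 1.66332632e+02] [-0.00153767  0.3316461   0.08372122] 31.856477178232296
[[0, 0, np.float64(4.0)], [np.float64(0.0007), np.float64(0.0096), np.float64(0.0)]]
[[0, 0, np.float64(8.0)], [np.float64(0.0007), np.float64(0.0193), np.float64(0.0)]]
[[0, 0, np.float64(12.0)], [np.float64(0.0001), np.float64(0.0289), np.float64(0.0)]]
[[0, 0, np.float64(16.0)], [np.float64(-0.0013), np.float64(0.0385), np.float64(0.0)]]
[[0, 0, np.float64(20.0)], [np.float64(-0.0033), np.float64(0.0479), np.float64(0.0)]]
[[0, 0, np.float64(24.0)], [np.float64(-0.0059), np.float64(0.0572), np.float64(0.0)]]
[[0, 0, np.float64(28.0)], [np.float64(-0.0092), np.float64(0.0663), np.float64(0.0)]]
[[0, 0, np.float64(32.0)], [np.float64(-0.0131), np.float64(0.0751), np.float64(0.0)]]
[[0, 0, np.float64(4.0)], [np.float64(0.0007), np.float64(0.0096), np.float64(0.0)]]
[[0, 0, np.float64(8.0)], [np.float64(0.0007), np.float64(0.0193), np.float64(0.0)]]
[[0, 0, np.float64(12.0)], [np.float64(0.0001), np.float64(0.0289), np.float64(0.0)]]
[[0, 0, np.float64(16.0)], [np.float64(-0.0013), np.float64(0.0385), np.float64(0.0)]]
[[0, 0, np.float64(20.0)], [np.float64(-0.0033), np.float64(0.0479), np.float64(0.0)]]
[[0, 0, np.float64(24.0)], [np.float64(-0.0059), np.float64(0.0572), np.float64(0.0)]]
[[0, 0, np.float64(28.0)], [np.float64(-0.0092), np.float64(0.0663), np.float64(0.0)]]
[[0, 0, np.float64(32.0)], [np.float64(-0.0131), np.float64(0.0751), np.float64(0.0)]]
```

View pics/s15c.png

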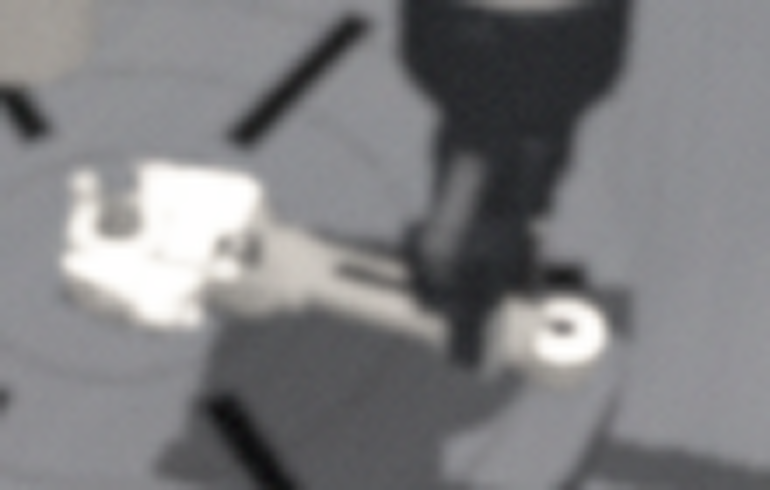

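Fingers straddle the handle. Pull the first half.

Call:
jog_arm --plan '[[[0, 0, 4], [0.0007, 0.0096, 0], -0.25], [[0, 0, 8], [0.0007, 0.0193, 0], -0.25], [[0, 0, 12], [0.0001, 0.0289, 0], -0.25], [[0, 0, 16], [-0.0013, 0.0385, 0], -0.25], [[0, 0, 20], [-0.0033, 0.0479, 0], -0.25], [[0, 0, 24], [-0.0059, 0.0572, 0], -0.25], [[0, 0, 28], [-0.0092, 0.0663, 0], -0.25], [[0, 0, 32], [-0.0131, 0.0751, 0], -0.25], [[0, 0, 32], [-0.0131, 0.0751, 0], -0.25]]'

```text
time: 29.95
tool_pos: [496.4, 88.9, 72.9]
tcp_rot: [-179.9, -0.0, 134.3]
ft_force: [-4.5, -3.7, 3.8]
finger_gap: 32.2
```

Run:
```python
from h import *
s=sense(); print(s['time'],s['tool_pos'],s['tcp_rot'],s['ft_force'],s['finger_gap'])
p,d=snapshot('side'); cv2.imwrite('pics/s16.png',p); cv2.imwrite('pics/s16c.png',cv2.resize(p[145:225,215:325],None,fx=7,fy=7,interpolation=2))
```

```text
29.95 [496.4297898   88.90870247  72.8679597 ] [-1.79884590e+02 -4.21211210e-03  1.34289134e+02] [-4.52897016 -3.68190633  3.83252696] 32.19196848133898
```

View pics/s16c.png

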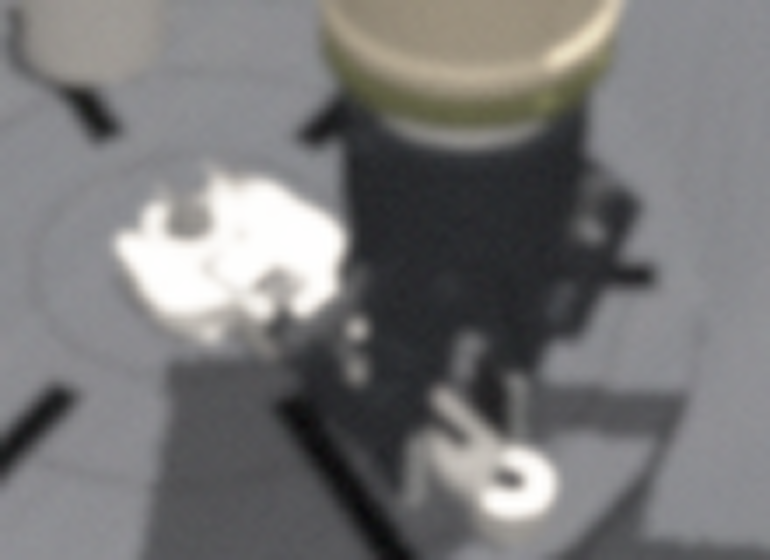

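Call:
jog_arm --plan '[[[0, 0, 4], [0.0007, 0.0096, 0], -0.25], [[0, 0, 8], [0.0007, 0.0193, 0], -0.25], [[0, 0, 12], [0.0001, 0.0289, 0], -0.25], [[0, 0, 16], [-0.0013, 0.0385, 0], -0.25], [[0, 0, 20], [-0.0033, 0.0479, 0], -0.25], [[0, 0, 24], [-0.0059, 0.0572, 0], -0.25], [[0, 0, 28], [-0.0092, 0.0663, 0], -0.25], [[0, 0, 32], [-0.0131, 0.0751, 0], -0.25], [[0, 0, 32], [-0.0131, 0.0751, 0], -0.25], [[0, 0, 32], [-0.0131, 0.0751, 0], -0.25]]'

```text
time: 31.25
tool_pos: [558.2, 132.7, 72.6]
tcp_rot: [-179.8, -0.0, 102.3]
ft_force: [-8.6, 0.2, 6.0]
finger_gap: 32.0
```

Run:
```python
from h import *
s=sense(); print(s['time'],s['tool_pos'],s['tcp_rot'],s['ft_force'],s['finger_gap'])
p,d=snapshot('side'); cv2.imwrite('pics/s17.png',p); cv2.imwrite('pics/s17c.png',cv2.resize(p[145:245,205:325],None,fx=6,fy=6,interpolation=2))
```

```text
31.25 [558.1644333  132.70478658  72.63716654] [-1.79799914e+02 -4.15939384e-02  1.02347154e+02] [-8.55517271  0.16120248  5.99618923] 31.9992806010738
```

View pics/s17c.png

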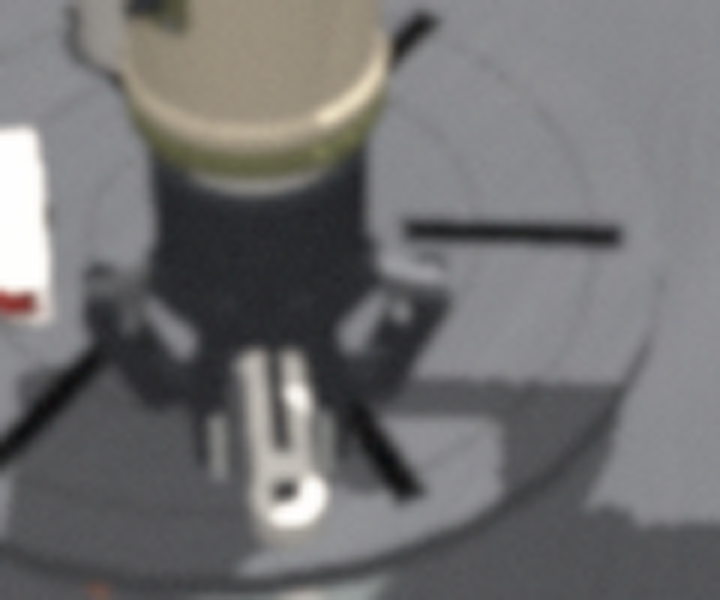

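Call:
jog_arm --plan '[[[0, 0, 0], [0, 0, 0], 0], [[0, 0, 0], [0, 0, 0], 0.1], [[0, 0, 0], [0, 0, -0.02], 0.1], [[0, 0, 0], [0, 0, -0.06], 0.1], [[0, 0, 0], [0, -0.04, -0.1], 0.1], [[0, 0, 0], [0.02, -0.1, -0.12], 0.1], [[0, 0, 0], [0.04, -0.16, -0.12], 0.1], [[0, 0, 0], [0.04, -0.2, -0.12], 0.1], [[0, 0, 0], [0.04, -0.2, -0.12], 0.1]]'

```text
time: 32.42
tool_pos: [354.3, 128.9, 194.2]
tcp_rot: [179.8, -0.0, 102.4]
ft_force: [0.4, 1.0, 0.3]
finger_gap: 46.7
```

Run:
```python
from h import *
s=sense(); print(s['time'],s['tool_pos'],s['tcp_rot'],s['ft_force'],s['finger_gap'])
p,d=snapshot('side'); cv2.imwrite('pics/s18.png',p); cv2.imwrite('pics/s18c.png',cv2.resize(p[145:245,205:325],None,fx=6,fy=6,interpolation=2))
p,d=snapshot('top'); cv2.imwrite('pics/t18.png',p); cv2.imwrite('pics/t18c.png',cv2.resize(p[150:230,180:280],None,fx=7,fy=7,interpolation=2))
```

```text
32.425 [354.32695016 128.92011102 194.19649968] [ 1.79804042e+02 -2.94856380e-04  1.02382695e+02] [0.41893969 1.03739885 0.31612287] 46.74448929646529
```

View pics/s18c.png

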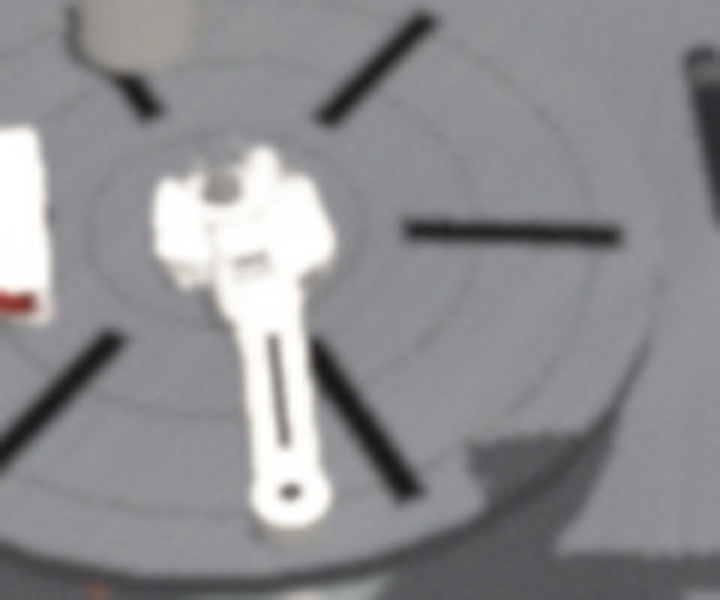

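View pics/t18c.png

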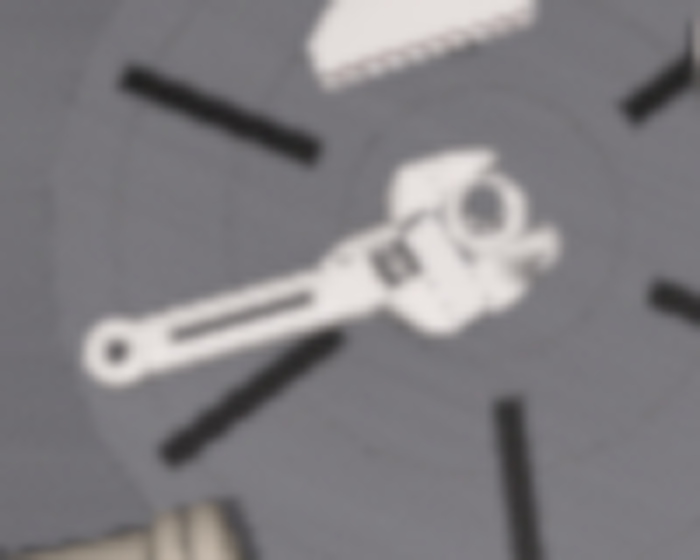

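Run:
```python
from h import *
f=lambda U,V,k,o:((U+.5)/k-.5+o[0],(V+.5)/k-.5+o[1])
T=lambda U,V,z:ray('top',[f(U,V,7,(180,150))],z)[0]
S=lambda U,V,z:ray('side',[f(U,V,6,(205,145))],z)[0]
h=T(117,350,92);s1=T(310,297,90);s2=T(175,333,90);w=T(397,262,92)
N=np.array([603.8,1.3])
for q in (h,s1,s2,w): print(q[:2].round(1), np.linalg.norm(q[:2]-N).round(1))
print('side',S(290,491,92).round(1),S(250,262,92).round(1))
a=[np.degrees(np.arctan2(*(b-c)[1::-1])) for b,c in ((h,s1),(s2,s1),(h,w))]; print(a)
e=np.array([-83-85*.966,7.8+85*.259])
for P in (h,S(290,491,92)):
  print('yaw from hole',np.degrees(np.arctan2(P[1]-N[1],P[0]-N[0])-np.arctan2(e[1],e[0])))
print('nut ring', T(487,210,94).round(1))
```

```text
[546.6 157.9] 166.7
[569.6  75.7] 81.9
[554.2 133.3] 141.0
[584.2  38.5] 42.0
side [544.6 158.9  92. ] [584.1  42.2  92. ]
[np.float64(105.64228781676357), np.float64(104.938943956952), np.float64(107.51388808311192)]
yaw from hole -59.68411142731283
yaw from hole -59.196425669431385
nut ring [606.4  -0.   94. ]
```

Run:
```python
from h import *
a=cv2.imread('pics/top0.png').astype(int);b=cv2.imread('pics/t18.png').astype(int)
D=abs(a-b).max(2)
for n,(x0,x1,y0,y1) in dict(mag=(222,258,120,165),off=(278,302,142,168),tape=(362,398,148,186),ham=(340,376,192,288),can=(88,122,148,182)).items(): print(n,(D[y0:y1,x0:x1]>40).sum())
s=sense(); print(s['time'],s['tool_pos'],s['ft_force'])
hand_in()
```

```text
mag 0
off 0
tape 0
ham 15
can 0
32.525 [356.64509975 129.07919217 194.34053456] [ 0.17117496 -0.54495668  0.08858963]
the job is handed in; nothing more can be done
```

I seated the wrench on the nut, closed its jaw with the worm and pulled it round about 60 degrees. The job was handed in at 32.5 s with the arm clear of everything. No verdict is reported on hand-in.

- **Seating:** I carried the wrench by its handle and slid its jaws over the nut until the throat touched (about 11 N). I then set it flat on the platen.
- **Closing the jaw:** I rolled the worm with about eight fingertip drags at roughly 7–14 N. The last three moved neither jaw in the top image, so I take it as closed hard on the flats. The jaw opening itself could not be read directly.
- **Tightening:** I straddled the handle near its end and pulled it in an arc about the nut, at 6–9 N.

**Last checks**
- **Turn:** the wrench went from about +1.3° to −59.5° in the images, so about 61° clockwise. The nut's own turn is inferred from the snug jaw.
- **Seat:** the distances from the worm and the handle hole to the nut axis match a fully seated nut to within about 2 mm.
- **Bystanders:** the magnet, offcut, tape and can show no image change. The hammer's patch had 15 changed pixels, which I put down to the arm or its shadow; the robot never went near it after the start.

**What disagreed**
- **Fingertip position:** `nose_length` says 17 mm ahead of the TCP, but touching the bench put the shut tips about 5 mm behind it. My first grasp closed above the handle because of this, and I then used the touched height.
- **Camera offset:** the side camera read y about 4 mm higher than the top camera at platen height. The top camera agreed with the arm, so I used that one.

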